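# Mark three sides of a gourd on the crank-turned stand

## Task

Swing the stand's folded crank handle up until it latches upright, which frees the wheel. By that handle turn the gourd's side with one stud squarely to the marking nib and push the paddle until the nib touches, pressing gently for about half a second (about 2 to 5 N, never over 6 N), then let the nib spring fully clear before turning on; do the same for the side with two studs and then the side with three. Leave the third side facing the nib with the handle still latched upright; do not touch the gourd or its claw holder with the gripper, and leave everything else on the bench where it is.

Things in the scene. Friction and masses are not known exactly. Their poses are not given: they have to be found in the camera images.
- wheel (a joint): Turn of the wheel (aluminium disc, 112 mm in diameter, top 62 mm above the bench; vertical axis over stand's origin; friction about 0.12 N m, stays where left), rad, anticlockwise from above. The handle points to 225 degrees + this value from the stand's x axis. Range -1.75 to 3.3. One stud faces the nib at -1.309, two at 0.785, three at 2.880; each to be met within 0.14.
- handle (a joint): Folding crank handle: steel stem 10 mm thick with a black ball of 20 mm diameter centred 48 mm from its hinge. 0: folded, level, pointing out from the wheel; 1.57: upright; stop at 1.69. Friction holds it where it is left. A sprung catch resists from about 0.87 rad with some 3 to 4 N at the ball, clicks over at 1.22, then holds it at 1.5 to 1.69; the same force pulling outward unlatches it.
- handle_hinge (a point): Centre of the handle's hinge on the stem's axis; 75 mm from the wheel axis, 71 mm above the bench. The hinge line is level and tangential to the wheel.
- handle_ball (a point): Centre of the black ball (20 mm in diameter) at the end of the handle, 48 mm from the hinge; 119 mm above the bench when upright.
- stop_posts (a point): Midpoint between two steel stop posts on the stand (9 mm thick, 78 mm high, 46 mm between centres, 88 mm from the wheel axis). The folded handle lies between them, which locks the wheel but for about 0.15 rad of play either way.
- stand: Fixed grey iron stand. Origin: on the bench under the wheel axis; z up; y points level to the marker on the stand's +y side (guide block 34 mm wide, 84 to 112 mm from the axis, top 112 mm above the bench). The handle stops short of the marker on both sides: it cannot pass it.
- chuck: Three-claw holder on the wheel with its dried gourd (60 mm wide, widest 92 mm and top 120 mm above the bench). Origin on the wheel axis at the wheel's top; x points to the handle, turning with the wheel. Claws at 0, 120, 240 degrees from x, out to 43 mm. The gourd sits out of true by up to about 6 mm any way (not measured): the nib meets each side at another depth, to be felt.
- one_stud (a point): Rim of the wheel, 49 mm from its axis, below the middle of the gourd's side with one small steel stud (-60 degrees from the chuck's x axis).
- two_studs (a point): The same for the side with two studs (180 degrees from the chuck's x axis).
- three_studs (a point): The same for the side with three studs (+60 degrees from the chuck's x axis).
- lamp_shade (a point): Fixed obstacle, not to be touched: middle of the lower rim of the desk lamp's green shade (112 mm wide, from 334 to 456 mm above the bench). From the shade's top the lamp arm runs 0.2 m farther ahead and 0.1 m to the right, at 355 to 455 mm height, then down to a foot of 170 mm diameter. Pass below or in front of it with room for the hand and wrist.
- nib: Black marking nib, an 8 mm ball at the wheel end of the marker's rod, 92 mm above the bench; origin at the ball's centre, axes as the stand's. At rest it is 58 mm from the wheel axis and meets the gourd after some 17 to 31 mm of plunger travel. It is sprung in the rod: 0.7 N per mm pushed in, at most 14 mm.
- plunger (a joint): Travel of the marker's rod and paddle toward the wheel axis (m), 0 to 0.042, level along the stand's -y. A spring returns it to 0 when let go: about 1.5 N at rest, 2.5 N at the end, friction 0.2 N; the nib's push adds to that.
- paddle (a point): Centre of the outer face of the wooden push paddle (44 mm wide, 8 mm thick, 72 to 116 mm above the bench) at the outer end of the marker's rod, on its axis, 164 mm from the wheel axis at rest. Push this face toward the wheel.
- tall_gourd: Bystander to leave alone: pear-shaped dried gourd, 52 mm wide, 75 mm high; origin at the centre of its underside.
- small_gourd: Bystander to leave alone: small round dried gourd, 57x47x46 mm; origin at the centre of its underside.
- tin: Bystander to leave alone: tin, 58 mm in diameter, 72 mm high; origin at the centre of its underside.
- paint_white: Bystander to leave alone: white paint bottle with a black cap, 38 mm in diameter, 105 mm high; origin at the centre of its underside.
- eraser: Bystander to leave alone: eraser, 20x44x12 mm; origin at the centre of its underside.
- awl: Bystander to leave alone: awl with wooden handle, 26x120x26 mm; origin at the centre of its underside.
- sander: Bystander to leave alone: dark sanding block, 64x98x24 mm; origin at the centre of its underside.

How it is judged:
By the outcome, as a careful person would: the job done as asked, in the order asked, and still so for the second after the job is handed in, with the robot touching nothing.
It also fails if it takes over 72 s, if anything falls off the work surface, if the arm or the gripper's body presses on something with over 40 N, if the wrist force passes 120 N, or if a joint passes its speed limit or range.

## Robot

A 7-joint arm with a two-finger parallel gripper is mounted at the origin on a cart in front of the work surface, level with it; the furniture and walls round the work are solid. World frame = base frame: x ahead of the robot, y to its left, z up, the work surface at z = 0. Lengths are in m, angles in rad, forces in N, time in s.
With the tool pointing down it reaches from about 0.425 to 0.925 m from the base axis. Payload 6.8 kg.
Tool frame: the origin (TCP) lies between the finger pads; the fingertips stand 17 mm ahead of it and the grasp point (between the pads) lies 2 mm behind it; z points along the fingers, y is the direction in which the jaws open and shut (so a half turn about z gives the same grasp; the last joint's range is limited). The gripper opens to 88 mm and grips with 3 to 60 N. Pads are 20 mm wide; open, the fingers measure 115 mm over their backs; the gripper's body (75 mm by 178 mm) begins 61 mm behind the grasp point.
Start: joints at [-1.366, 0.477, 0.022, 1.555, -0.011, 1.109, -0.083], TCP at [0.208, 0.642, 0.24] pointing down, gripper open.
Joint ranges: [-2.96, 2.96], [-0.34, 2.1], [-1.41, 1.46], [0.24, 2.44], [-1.37, 4.51], [0.17, 1.92], [-2.96, 2.96]. Speed limits (rad/s): [2.39, 2.39, 3.14, 3.14, 3.14, 3.14, 3.14].

## Interface

Orientations are given as a unit quaternion [x, y, z, w].
In Python, from plant import r, imaging gives the robot as it stands.
- The arm moves only by the tool jog_arm, never from a script. Its argument "targets" is a list of rows, each an object of numbers: "dx", "dy", "dz": the shift along the tool's x, y, z scaled (see below); "rx", "ry", "rz": the turn, a rotation vector about the tool's x, y, z scaled (see below). In form: [{"dx": .., "dy": .., "dz": .., "rx": .., "ry": .., "rz": ..}, ...]. A call has 1 to 20 rows; each row is the pose to reach, as a shift and turn from the pose commanded when the call began, along the tool's axes at that moment; what a row does not reach only later rows make up. The controller multiplies each number of a shift by 0.12 m and each number of a turn by 90 degrees. A row lasts 1/10 s, in which the tool goes at most 50 mm and 8.59 degrees, less where a joint would pass 70% of its speed; a pose out of reach is approached as far as the arm can. A call with a number of a shift or a turn outside -1 to 1 is refused whole. A call with a gripper value outside its range is refused whole. "gripper" is the closure in counts, from 0 (fully open) to 255 (shut), set as the call begins (left out, the last holds). The fingers move at their own pace and stop on an object; the grip force is fixed at half the most. Time passes only in rows, so rows that repeat a pose let the fingers close. It gives the time, the measured TCP pose, the force and the opening at its end, in the units of the state.
- r.get_state(): the state, without advancing time (a new reading comes with each control period).
- imaging.read_camera(name): name is "scene" or "top" or "wrist"; returns a dict with "color" (480x640x3 uint8, blue, green, red), "intrinsics" (3x3 intrinsics, pixels), "extrinsics" (4x4, takes a point from camera to world coordinates); the wrist camera has in their place "mount" (4x4, takes a point from camera to tool coordinates, whose origin is the TCP and whose axes are the flange's). Camera axes: x right, y down, z forward; pixel columns grow to the right and rows downward; lengths in m; the calibration is good to about 2 mm. A picture is of the moment at which its call begins: read the wrist's pose just before it. There is no depth.
- r.hand_in(): hands the job in, once; it reports no verdict.
The state is a dict: "time_s": time; "joints": joint angles; "joint_velocities": joint speeds; "joint_torque": joint torques, N m; "position": TCP position; "tool_rot": TCP orientation; "wrist_force": force on the tool from outside, world axes, zero at the start; "moment": the same for the moment, N m; "grip_width": opening from 0.0 (shut) to 1.0 (fully open).
Only numpy, scipy, OpenCV 4.12 (cv2) and the standard library are available. Lean on these libraries where they do the work, as an engineer would, in place of code of your own. Each camera call takes 0.05 s, during which the arm holds its last target.

## Working session

There is one attempt and no reset: what is moved stays moved. The work goes in short steps, Python scripts to look and compute and a tool call to move; the robot and the scene stay as the last step left them, time stands still between calls to the robot, and variables do not carry over. Pictures are saved under pics/ and viewed, and the job is handed in when it is done.

Besides the shell and the picture viewer there is one more tool, called after "Request:" as name([rows], argument=value, ...), one row to a line, values as JSON. jog_arm: Moves the arm, as the interface text tells. Shifts and turns lie within -1 to 1; 1 stands for 0.12 m of shift or 90 degrees of turn. Its arguments: {"type":"object","properties":{"targets":{"type":"array","items":{"type":"object","properties":{"dx":{"type":"number","minimum":-1,"maximum":1},"dy":{"type":"number","minimum":-1,"maximum":1},"dz":{"type":"number","minimum":-1,"maximum":1},"rx":{"type":"number","minimum":-1,"maximum":1},"ry":{"type":"number","minimum":-1,"maximum":1},"rz":{"type":"number","minimum":-1,"maximum":1}}}},"gripper":{"type":"number"}},"required":["targets"]}

```bash
ls; mkdir -p pics
python3 - <<'E'
from plant import r, imaging
import cv2
s=r.get_state(); print(s)
for n in ("scene","top","wrist"):
    d=imaging.read_camera(n); cv2.imwrite(f"pics/{n}0.png",d["color"]); print(n,d["intrinsics"],d.get("extrinsics",d.get("mount")))
E
```

```text
pics
{'time_s': 0.0, 'joints': array([-1.36606   ,  0.47778091,  0.02235733,  1.55642376, -0.0115122 ,
        1.10930135, -0.08310516]), 'joint_velocities': array([ 0.00114968, -0.00064116,  0.00040991, -0.000423  , -0.00150473,
        0.00049671,  0.0006159 ]), 'joint_torque': array([-5.57200492e-04, -5.82856965e+01,  1.53450642e+00, -2.72595102e+01,
       -5.43355057e-02,  1.72533741e-02,  1.53098626e-04]), 'position': array([0.20758278, 0.64169737, 0.2387066 ]), 'tool_rot': array([ 1.55783191e-01,  9.87790869e-01, -8.89359771e-04, -7.49618767e-05]), 'wrist_force': array([ 0.35127993,  0.68478978, -0.18369584]), 'moment': array([-0.01533841, -0.03024255,  0.00262419]), 'grip_width': 0.9986702361674947}
scene [[548.20486422   0.         317.76253338]
 [  0.         548.20486422 232.82584935]
 [  0.           0.           1.        ]] [[ 0.44609996 -0.63871972  0.6269226  -0.11332947]
 [-0.89497755 -0.31588897  0.31500688 -0.17293961]
 [-0.00316317 -0.70160621 -0.71255787  1.01160408]
 [ 0.          0.          0.          1.        ]]
top [[485.59962787   0.         328.11220008]
 [  0.         485.59962787 235.80971767]
 [  0.           0.           1.        ]] [[-0.00471949 -0.99503934  0.09937019  0.51765841]
 [-0.99980264  0.00661294  0.01873376  0.18231025]
 [-0.01929795 -0.09926216 -0.99487417  1.31069718]
 [ 0.          0.          0.          1.        ]]
wrist [[430.90906525   0.         325.65448671]
 [  0.         430.90906525 241.53550659]
 [  0.           0.           1.        ]] [[ 1.40477670e-03 -9.53685969e-01 -3.00800762e-01  8.22639542e-02]
 [ 9.99999013e-01  1.34971033e-03  3.90875021e-04 -2.18066065e-04]
 [ 3.32218723e-05 -3.00801014e-01  9.53686924e-01 -1.45740219e-01]
 [ 0.00000000e+00  0.00000000e+00  0.00000000e+00  1.00000000e+00]]
```

View pics/scene0.png

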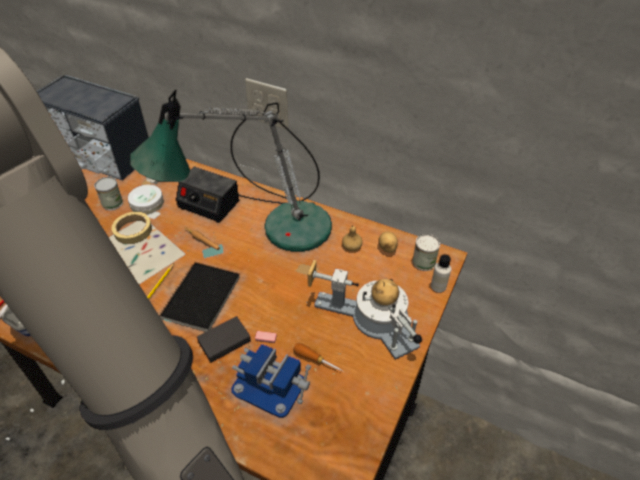

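View pics/top0.png

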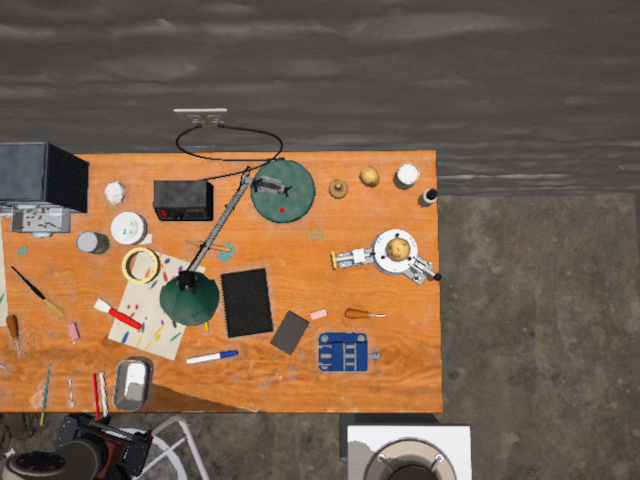

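View pics/wrist0.png

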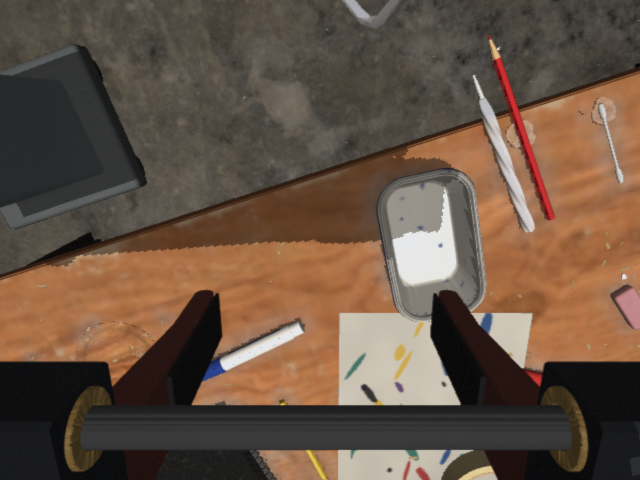

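The stand is near the right edge of the bench (top ≈ (397,252)). Its paddle points left (+y) at (335,261), and the handle ball is at about (437,276). Next I'll zoom in for measurements.

Run:
```python
import cv2
a=cv2.imread("pics/top0.png")[210:310,310:450]; cv2.imwrite("pics/topz.png",cv2.resize(a,None,fx=5.7,fy=5.7,interpolation=cv2.INTER_CUBIC))
a=cv2.imread("pics/scene0.png")[230:370,290:460]; cv2.imwrite("pics/scz.png",cv2.resize(a,None,fx=4.2,fy=4.2,interpolation=cv2.INTER_CUBIC))
```

```text
(no output)
```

View pics/topz.png

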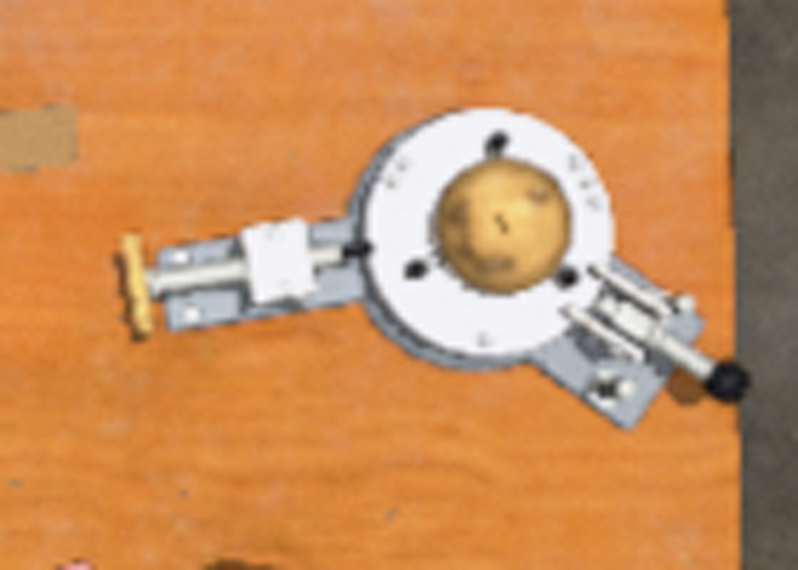

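View pics/scz.png

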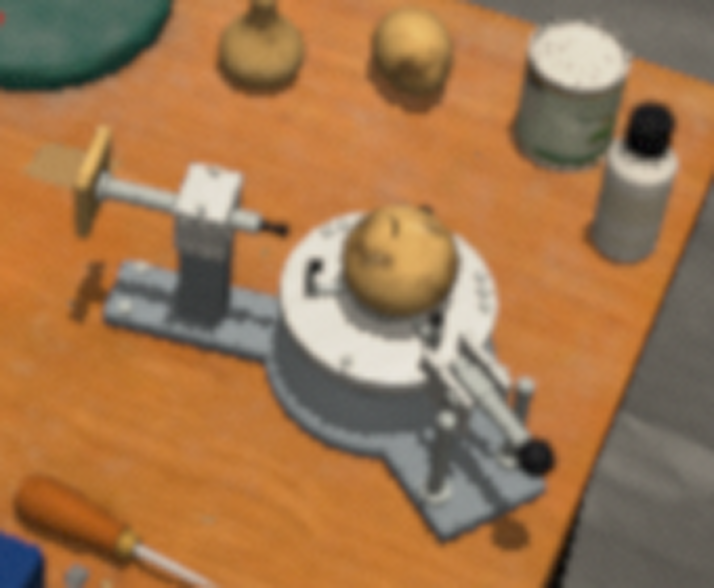

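```bash
cat > h.py <<'E'
import numpy as np, cv2
from plant import r, imaging
from scipy.spatial.transform import Rotation as R
def ray(d,uv,wp=None):
    K=d["intrinsics"]; T=d["extrinsics"] if "extrinsics" in d else wp@d["mount"]
    v=np.linalg.inv(K)@[uv[0],uv[1],1]; return T[:3,3],T[:3,:3]@v
def plane(d,uv,z,wp=None):
    o,v=ray(d,uv,wp); return o+v*(z-o[2])/v[2]
def tri(a,b):
    (o1,v1),(o2,v2)=a,b; v1=v1/np.linalg.norm(v1);v2=v2/np.linalg.norm(v2)
    A=np.stack([v1,-v2],1); t=np.linalg.lstsq(A,o2-o1,rcond=None)[0]
    p,q=o1+t[0]*v1,o2+t[1]*v2; return (p+q)/2,np.linalg.norm(p-q)
def proj(d,p,wp=None):
    T=d["extrinsics"] if "extrinsics" in d else wp@d["mount"]
    c=np.linalg.inv(T)@np.append(p,1); u=d["intrinsics"]@c[:3]; return u[:2]/u[2]
def pose(s=None):
    s=s or r.get_state(); T=np.eye(4); T[:3,:3]=R.from_quat(s["tool_rot"]).as_matrix(); T[:3,3]=s["position"]; return T
def yaw(T): return np.degrees(np.arctan2(T[1,0],T[0,0]))
def jog(p,yawdeg,T=None):
    "shift/turn numbers from pose T to tool-down at p with tool x at yaw"
    T=pose() if T is None else T
    a=np.radians(yawdeg); c,s=np.cos(a),np.sin(a)
    Rt=np.array([[c,s,0],[s,-c,0],[0,0,-1]])
    d=T[:3,:3].T@(np.array(p)-T[:3,3])/.12; w=R.from_matrix(T[:3,:3].T@Rt).as_rotvec()/(np.pi/2)
    return np.round(d,3),np.round(w,3)
E
python3 - <<'E'
from h import *
t=imaging.read_camera("top"); s=imaging.read_camera("scene")
def tz(x,y): return (x/5.7+310-.4,y/5.7+210-.4)
def sz(x,y): return (x/4.2+290-.4,y/4.2+230-.4)
# wheel disc: white low-sat contour in top
c=t["color"]; hsv=cv2.cvtColor(c,cv2.COLOR_BGR2HSV); m=((hsv[...,1]<50)&(hsv[...,2]>190)).astype(np.uint8); m[:, :370]=0; m[:,420:]=0;m[:225]=0;m[285:]=0
cnt=max(cv2.findContours(m,0,1)[0],key=cv2.contourArea); hull=cv2.convexHull(cnt); e=cv2.fitEllipse(hull); print(e)
ax=plane(t,e[0],.062); print("axis",ax)
print("axis scene px zoom",[(proj(s,[ax[0],ax[1],.062])-[290,230])*4.2])
nib=plane(t,tz(358,249),.092); pad=plane(t,tz(133,287),.094); ball=plane(t,tz(728,381),.071)
for n,p in(("nib",nib),("pad",pad),("ball",ball)):
    d=p-ax; print(n,p,np.linalg.norm(d[:2]),np.degrees(np.arctan2(d[1],d[0])))
print("nib tri",tri(ray(t,tz(358,249)),ray(s,sz(280,229))))
print("ball tri",tri(ray(t,tz(728,381)),ray(s,sz(535,457))))
print("pad tri",tri(ray(t,tz(133,287)),ray(s,sz(93,180))))
# lamp shade
print("shade", plane(t,(189,299),.334), plane(t,(187,280),.456), "foot",plane(t,(283,191),.02))
print("shade scene rim",plane(s,(158,168),.334))
for n,px in(("vise",(343,353)),("sander",(290,333)),("awl",(363,315)),("eraser",(318,314))): print(n,plane(t,px,.02))
E
```

```text
((397.71685791015625, 252.56024169921875), (42.093055725097656, 51.45330047607422), 133.51797485351562)
axis [0.59795197 0.02720309 0.062     ]
axis scene px zoom [array([390.78042073, 300.67469331])]
nib [0.59458231 0.09430556 0.092     ] 0.06718701411777324 92.87479401379308
pad [0.57831782 0.19342631 0.094     ] 0.1673787856530047 96.73651864033424
ball [ 0.53617565 -0.07061961  0.071     ] 0.11569613437883333 -122.27294991298214
nib tri (array([0.5955891 , 0.09251878, 0.08838029]), np.float64(0.003410255650994247))
ball tri (array([ 0.53611182, -0.07073385,  0.06949506]), np.float64(0.0004149038491424803))
pad tri (array([0.57915312, 0.19203379, 0.09272451]), np.float64(0.0032041159928313536))
shade [0.48963139 0.4805174  0.334     ] [0.52638397 0.44760808 0.456     ] foot [0.76903374 0.32792557 0.02      ]
shade scene rim [0.50367365 0.4879718  0.334     ]
vise [0.33925309 0.16924037 0.02      ]
sander [0.39102327 0.30781828 0.02      ]
awl [0.43704182 0.1159957  0.02      ]
eraser [0.44005887 0.2341941  0.02      ]
```

Run:
```python
from h import *
t=imaging.read_camera("top"); s=imaging.read_camera("scene")
def tz(x,y): return (x/5.7+310-.4,y/5.7+210-.4)
ax=plane(t,tz(489,232.5),.062); print(ax)
for n,uv,z in(("nib",(358,249),.092),("pad",(133,287),.094),("ball",(728,381),.071)):
    p=plane(t,tz(*uv),z); d=p-ax; print(n,p,np.linalg.norm(d[:2]),np.degrees(np.arctan2(d[1],d[0])))
print((proj(s,ax)-[290,230])*4.2)
print(jog([.30,.62,.30],162))
```

```text
[0.60357464 0.0330635  0.062     ]
nib [0.59458231 0.09430556 0.092     ] 0.0618987242764521 98.35320636930797
pad [0.57831782 0.19342631 0.094     ] 0.16233958275202925 98.95044825980193
ball [ 0.53617565 -0.07061961  0.071     ] 0.12366410378550417 -123.02580144638799
[384.25332996 288.85048453]
(array([-0.789,  0.061, -0.505]), array([-0.   ,  0.   ,  0.001]))
```

Request:
jog_arm([
  {"dy": -0.35},
  {"dy": -0.7},
  {"dy": -1},
  {"dy": -1},
], gripper=0)

```text
invalid input at $.targets[0]: expected keys dx, dy, dz, rx, ry, rz
```

Request:
jog_arm([
  {"dy": -0.3,"dx": -0.1,"rz": 0.08},
  {"dy": -0.5,"dx": -0.4,"rz": 0.16},
  {"dy": -0.6,"dx": -0.7,"rz": 0.24},
  {"dy": -0.7,"dx": -1.0,"rz": 0.3},
])

```text
invalid input at $.targets[0]: expected keys dx, dy, dz, rx, ry, rz
```

Run:
```python
from h import *
s=r.get_state();T=pose(s);print(s["time_s"],s["joints"],T[:3,3],yaw(T),s["wrist_force"])
for az,rad,y in((48,.45,137),(38,.45,130),(30,.45,120),(20,.47,110),(5,.5,90),(-7.5,.54,57)):
  print(az,*jog([rad*np.cos(np.radians(az)),rad*np.sin(np.radians(az)),.24],y,T))
```

```text
0.35 [-1.36609801  0.47719544  0.02236735  1.55558285 -0.01150566  1.10928392
 -0.0831344 ] [0.20766876 0.64217104 0.23945478] 162.07620578936752 [-0.34126637  0.17388169 -0.68695068]
48 [-1.53  -2.201 -0.004] [-0.     0.     0.279]
38 [-2.101 -2.518 -0.004] [-0.     0.     0.356]
30 [-2.513 -2.841 -0.004] [-0.     0.     0.468]
20 [-3.090e+00 -3.217e+00 -3.000e-03] [-0.     0.     0.579]
5 [-3.838e+00 -4.001e+00 -3.000e-03] [-0.     0.     0.801]
-7.5 [-4.426e+00 -4.810e+00 -3.000e-03] [-0.     0.     1.168]
```

Request:
jog_arm([
  {"dx": 0,"dy": -0.35,"dz": 0,"rx": 0,"ry": 0,"rz": 0},
  {"dx": 0,"dy": -0.7,"dz": 0,"rx": 0,"ry": 0,"rz": 0},
  {"dx": 0,"dy": -1,"dz": 0,"rx": 0,"ry": 0,"rz": 0},
  {"dx": 0,"dy": -1,"dz": 0,"rx": 0,"ry": 0,"rz": 0},
], gripper=0)

```text
time_s: 0.75
position: [0.1698, 0.5239, 0.2395]
tool_rot: [0.156, 0.988, -0.002, -0.0]
wrist_force: [-0.7, 0.5, -0.4]
grip_width: 0.998
```

Request:
jog_arm([
  {"dx": -0.1,"dy": -0.3,"dz": 0,"rx": 0,"ry": 0,"rz": 0.08},
  {"dx": -0.4,"dy": -0.5,"dz": 0,"rx": 0,"ry": 0,"rz": 0.16},
  {"dx": -0.7,"dy": -0.6,"dz": 0,"rx": 0,"ry": 0,"rz": 0.24},
  {"dx": -1,"dy": -0.7,"dz": 0,"rx": 0,"ry": 0,"rz": 0.3},
])

```text
time_s: 1.15
position: [0.2603, 0.411, 0.2402]
tool_rot: [0.384, 0.923, 0.001, 0.0]
wrist_force: [0.6, 0.0, -0.1]
grip_width: 0.999
```

```bash
cat > st.py <<'E'
from h import *
s=r.get_state();T=pose(s);print(s["time_s"],s["joints"].round(3),T[:3,3].round(4),"yaw",yaw(T).round(2),"z",T[:3,2].round(4),"F",s["wrist_force"].round(2),"g",round(s["grip_width"],3))
E
python3 - <<'E'
from st import *
for az,rad,y in((38,.45,125),(30,.45,110),(20,.47,100),(5,.5,80),(-7.5,.54,57)):
  print(az,*jog([rad*np.cos(np.radians(az)),rad*np.sin(np.radians(az)),.24],y,T))
E
```

```text
1.15 [-1.264  0.162  0.145  2.003 -0.028  0.977 -0.322] [0.2603 0.411  0.2402] yaw 134.85 z [ 6.0e-04  1.4e-03 -1.0e+00] F [ 0.63  0.03 -0.11] g 0.999
38 [-1.346e+00 -2.300e-01  1.000e-03] [ 0.001 -0.     0.109]
30 [-1.86  -0.329  0.   ] [ 0.001 -0.001  0.276]
20 [-2.544 -0.399 -0.   ] [ 0.001 -0.001  0.387]
5 [-3.568e+00 -7.550e-01 -1.000e-03] [ 0.001 -0.001  0.609]
-7.5 [-4.461e+00 -1.205e+00 -2.000e-03] [ 0.001 -0.001  0.865]
```

Request:
jog_arm([
  {"dx": -0.35,"dy": -0.1,"dz": 0,"rx": 0,"ry": 0,"rz": 0.05},
  {"dx": -0.7,"dy": -0.2,"dz": 0,"rx": 0,"ry": 0,"rz": 0.12},
  {"dx": -1,"dy": -0.2,"dz": 0,"rx": 0,"ry": 0,"rz": 0.2},
])

```text
time_s: 1.45
position: [0.3282, 0.3076, 0.24]
tool_rot: [0.524, 0.852, 0.0, -0.0]
wrist_force: [0.6, 0.6, 0.1]
grip_width: 1.003
```

Request:
jog_arm([
  {"dx": -0.35,"dy": 0.0,"dz": 0,"rx": 0,"ry": 0,"rz": 0.07},
  {"dx": -0.7,"dy": 0.1,"dz": 0,"rx": 0,"ry": 0,"rz": 0.14},
  {"dx": -1,"dy": 0.1,"dz": 0,"rx": 0,"ry": 0,"rz": 0.2},
])

```text
time_s: 1.75
position: [0.395, 0.2071, 0.2404]
tool_rot: [0.651, 0.759, 0.001, 0.001]
wrist_force: [0.2, 0.3, 0.8]
grip_width: 0.998
```

Run:
```python
from st import *
for az,rad,y in((20,.47,100),(5,.5,80),(-7.5,.54,57)):
  print(az,*jog([rad*np.cos(np.radians(az)),rad*np.sin(np.radians(az)),.24],y,T))
```

```text
1.75 [-0.996  0.084  0.399  2.099 -0.039  0.963 -0.422] [0.395  0.2071 0.2404] yaw 98.77 z [ 2.4e-03  9.0e-04 -1.0e+00] F [0.24 0.31 0.78] g 0.998
20 [-0.441  0.325  0.004] [ 0.002 -0.    -0.014]
5 [-1.478  0.641  0.004] [ 0.002 -0.001  0.209]
-7.5 [-2.465  0.803  0.004] [ 0.001 -0.001  0.464]
```

Request:
jog_arm([
  {"dx": -0.35,"dy": 0.15,"dz": 0,"rx": 0,"ry": 0,"rz": 0.07},
  {"dx": -0.7,"dy": 0.3,"dz": 0,"rx": 0,"ry": 0,"rz": 0.14},
  {"dx": -1,"dy": 0.4,"dz": 0,"rx": 0,"ry": 0,"rz": 0.2},
])

```text
time_s: 2.05
position: [0.461, 0.0953, 0.2404]
tool_rot: [0.762, 0.648, 0.001, 0.001]
wrist_force: [-0.1, 0.4, -0.3]
grip_width: 1.001
```

Request:
jog_arm([
  {"dx": -0.35,"dy": 0.0,"dz": 0,"rx": 0,"ry": 0,"rz": 0.08},
  {"dx": -0.7,"dy": 0.0,"dz": 0,"rx": 0,"ry": 0,"rz": 0.16},
  {"dx": -1,"dy": 0.0,"dz": 0,"rx": 0,"ry": 0,"rz": 0.25},
  {"dx": -1,"dy": 0.0,"dz": 0,"rx": 0,"ry": 0,"rz": 0.25},
])

```text
time_s: 2.45
position: [0.4401, -0.026, 0.2402]
tool_rot: [0.875, 0.484, 0.0, 0.001]
wrist_force: [0.1, 0.1, 0.1]
grip_width: 0.998
```

Run:
```python
from st import *
d=imaging.read_camera("wrist"); cv2.imwrite("pics/w1.png",d["color"])
print(jog([.536,-.071,.2],57,T))
for n,p in(("ball",[.536,-.071,.071]),("axis",[.6036,.0331,.062]),("nib",[.595,.092,.092])): print(n,proj(d,p,T))
```

```text
2.45 [-0.716  0.075  0.679  2.121 -0.057  0.962 -0.565] [ 0.4401 -0.026   0.2402] yaw 57.95 z [ 1.1e-03 -6.0e-04 -1.0e+00] F [0.05 0.06 0.13] g 0.998
(array([0.106, 0.876, 0.336]), array([ 0.001, -0.   ,  0.011]))
ball [464.98360238 204.58833003]
axis [481.9557912   22.85480265]
nib [442.22513173 -72.99796346]
```

View pics/w1.png

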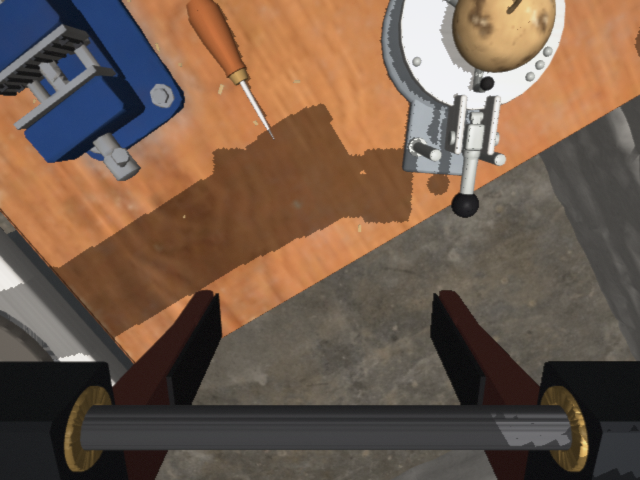

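Request:
jog_arm([
  {"dx": 0.05,"dy": 0.35,"dz": 0.1,"rx": 0,"ry": 0,"rz": 0.01},
  {"dx": 0.1,"dy": 0.7,"dz": 0.2,"rx": 0,"ry": 0,"rz": 0.01},
  {"dx": 0.105,"dy": 0.876,"dz": 0.4,"rx": 0,"ry": 0,"rz": 0.01},
  {"dx": 0.106,"dy": 0.876,"dz": 0.7,"rx": 0,"ry": 0,"rz": 0.01},
  {"dx": 0.106,"dy": 0.876,"dz": 0.8,"rx": 0,"ry": 0,"rz": 0.01},
], gripper=130)

```text
time_s: 3.0
position: [0.5358, -0.0639, 0.1404]
tool_rot: [0.875, 0.484, -0.002, -0.001]
wrist_force: [-0.7, 0.7, -0.6]
grip_width: 0.583
```

Run:
```python
from st import *
d=imaging.read_camera("wrist"); cv2.imwrite("pics/w2.png",d["color"])
print(jog([.536,-.071,.070],57,T))
for n,p in(("ball",[.536,-.071,.071]),("axis",[.6036,.0331,.062]),("nib",[.595,.092,.092])): print(n,proj(d,p,T))
```

```text
3.0 [-0.493  0.441  0.634  2.001 -0.354  0.814 -0.218] [ 0.5358 -0.0639  0.1404] yaw 57.85 z [-4.8e-03 -7.0e-04 -1.0e+00] F [-0.7   0.69 -0.57] g 0.583
(array([-0.047,  0.035,  0.587]), array([-0.002,  0.002,  0.009]))
ball [331.57056472 278.52178682]
axis [336.76425371  26.74068316]
nib [ 235.82762494 -121.35659386]
```

View pics/w2.png

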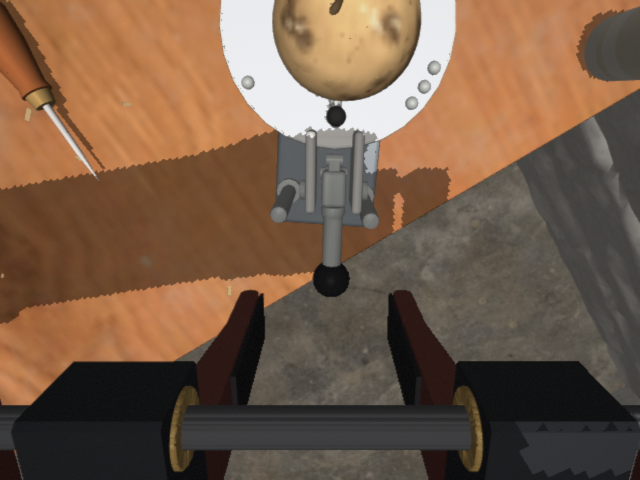

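Request:
jog_arm([
  {"dx": 0,"dy": 0,"dz": 0,"rx": 0,"ry": 0,"rz": 0},
])

```text
time_s: 3.15
position: [0.5364, -0.0644, 0.1436]
tool_rot: [0.876, 0.483, -0.001, -0.0]
wrist_force: [0.1, 0.9, 0.8]
grip_width: 0.5
```

Run:
```python
from st import *
print(jog([.536,-.071,.070],57,T))
```

```text
3.15 [-0.495  0.436  0.637  1.999 -0.352  0.817 -0.22 ] [ 0.5364 -0.0644  0.1436] yaw 57.78 z [-1.3e-03  1.0e-04 -1.0e+00] F [0.13 0.87 0.81] g 0.5
(array([-0.048,  0.027,  0.613]), array([-0.001,  0.   ,  0.009]))
```

Request:
jog_arm([
  {"dx": -0.05,"dy": 0.027,"dz": 0.2,"rx": 0,"ry": 0,"rz": 0.009},
  {"dx": -0.05,"dy": 0.027,"dz": 0.4,"rx": 0,"ry": 0,"rz": 0.009},
  {"dx": -0.05,"dy": 0.027,"dz": 0.613,"rx": 0,"ry": 0,"rz": 0.009},
  {"dx": -0.05,"dy": 0.027,"dz": 0.613,"rx": 0,"ry": 0,"rz": 0.009},
  {"dx": -0.05,"dy": 0.027,"dz": 0.613,"rx": 0,"ry": 0,"rz": 0.009},
])

```text
time_s: 3.65
position: [0.5369, -0.0718, 0.0717]
tool_rot: [0.879, 0.476, 0.001, 0.0]
wrist_force: [0.1, -0.5, 0.7]
grip_width: 0.495
```

Run:
```python
from st import *
d=imaging.read_camera("wrist"); cv2.imwrite("pics/w3.png",d["color"])
```

```text
3.65 [-0.411  0.547  0.556  2.037 -0.455  0.677 -0.136] [ 0.5369 -0.0718  0.0717] yaw 56.91 z [ 1.7e-03  4.0e-04 -1.0e+00] F [ 0.12 -0.46  0.7 ] g 0.495
```

View pics/w3.png

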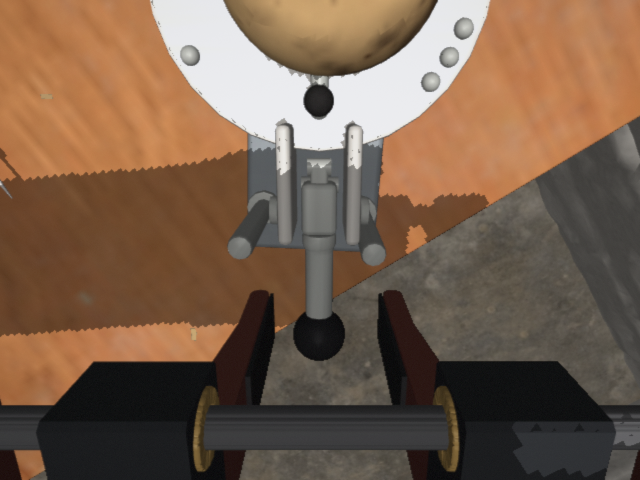

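Request:
jog_arm([
  {"dx": 0,"dy": 0,"dz": 0,"rx": 0,"ry": 0,"rz": 0},
  {"dx": 0,"dy": 0,"dz": 0,"rx": 0,"ry": 0,"rz": 0},
  {"dx": 0,"dy": 0,"dz": 0,"rx": 0,"ry": 0,"rz": 0},
  {"dx": 0,"dy": 0,"dz": 0,"rx": 0,"ry": 0,"rz": 0},
  {"dx": 0,"dy": 0,"dz": 0,"rx": 0,"ry": 0,"rz": 0},
  {"dx": 0,"dy": 0,"dz": 0,"rx": 0,"ry": 0,"rz": 0},
], gripper=255)

```text
time_s: 4.3
position: [0.5363, -0.072, 0.0704]
tool_rot: [0.879, 0.476, 0.0, -0.0]
wrist_force: [-0.3, 1.8, 4.0]
grip_width: 0.21
```

Run:
```python
from st import *
d=imaging.read_camera("wrist"); cv2.imwrite("pics/w4.png",d["color"][200:440,150:500])
```

```text
4.3 [-0.41   0.549  0.556  2.038 -0.457  0.675 -0.135] [ 0.5363 -0.072   0.0704] yaw 56.87 z [ 4.e-04  3.e-04 -1.e+00] F [-0.33  1.79  3.96] g 0.21
```

View pics/w4.png

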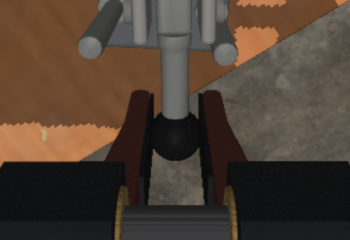

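Request:
jog_arm([
  {"dx": 0.003,"dy": 0,"dz": -0.052,"rx": 0,"ry": 0,"rz": 0},
  {"dx": 0.013,"dy": 0,"dz": -0.103,"rx": 0,"ry": 0,"rz": 0},
  {"dx": 0.03,"dy": 0,"dz": -0.152,"rx": 0,"ry": 0,"rz": 0},
  {"dx": 0.053,"dy": 0,"dz": -0.199,"rx": 0,"ry": 0,"rz": 0},
  {"dx": 0.082,"dy": 0,"dz": -0.242,"rx": 0,"ry": 0,"rz": 0},
  {"dx": 0.116,"dy": 0,"dz": -0.281,"rx": 0,"ry": 0,"rz": 0},
])

```text
time_s: 4.95
position: [0.5432, -0.0608, 0.1042]
tool_rot: [0.879, 0.476, -0.001, -0.0]
wrist_force: [-0.5, -1.8, -1.0]
grip_width: 0.207
```

Run:
```python
from st import *
d=imaging.read_camera("wrist"); cv2.imwrite("pics/w5.png",d["color"])
```

```text
4.95 [-0.465  0.506  0.599  2.009 -0.413  0.748 -0.195] [ 0.5432 -0.0608  0.1042] yaw 56.84 z [-9.e-04 -4.e-04 -1.e+00] F [-0.53 -1.82 -1.01] g 0.207
```

View pics/w5.png

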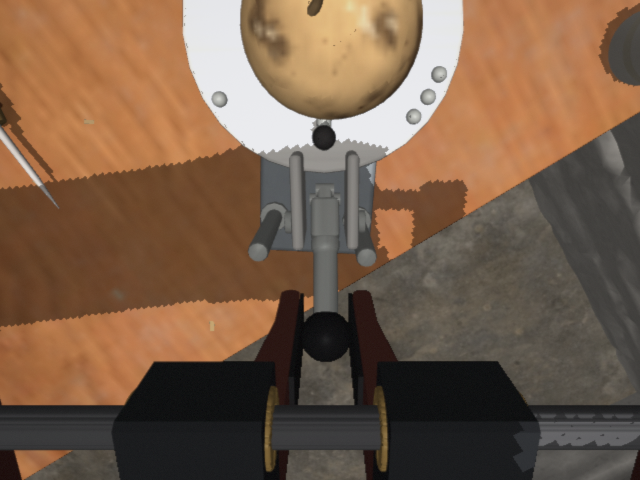

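Request:
jog_arm([
  {"dx": 0.038,"dy": 0,"dz": -0.035,"rx": 0,"ry": 0,"rz": 0},
  {"dx": 0.082,"dy": 0,"dz": -0.064,"rx": 0,"ry": 0,"rz": 0},
  {"dx": 0.128,"dy": 0,"dz": -0.087,"rx": 0,"ry": 0,"rz": 0},
  {"dx": 0.177,"dy": 0,"dz": -0.104,"rx": 0,"ry": 0,"rz": 0},
  {"dx": 0.228,"dy": 0,"dz": -0.115,"rx": 0,"ry": 0,"rz": 0},
  {"dx": 0.28,"dy": 0,"dz": -0.119,"rx": 0,"ry": 0,"rz": 0},
  {"dx": 0.296,"dy": 0,"dz": -0.119,"rx": 0,"ry": 0,"rz": 0},
  {"dx": 0.296,"dy": 0,"dz": -0.119,"rx": 0,"ry": 0,"rz": 0},
])

```text
time_s: 5.8
position: [0.5631, -0.0303, 0.1179]
tool_rot: [0.879, 0.476, -0.0, -0.0]
wrist_force: [-0.6, 0.2, 0.1]
grip_width: 0.002
```

Run:
```python
from st import *
d=imaging.read_camera("wrist"); cv2.imwrite("pics/w6.png",d["color"])
print(proj(d,T[:3,3]+[0,0,.002],T))
ax=np.array([.6036,.0331]); v=T[:2,3]-ax; print(np.linalg.norm(v),np.degrees(np.arctan2(v[1],v[0])))
```

```text
5.8 [-0.52   0.51   0.608  1.961 -0.403  0.792 -0.261] [ 0.5631 -0.0303  0.1179] yaw 56.91 z [-2.e-04 -1.e-04 -1.e+00] F [-0.55  0.22  0.14] g 0.002
[323.00996289 337.27575332]
0.0752330448137665 -122.5364336795048
```

View pics/w6.png

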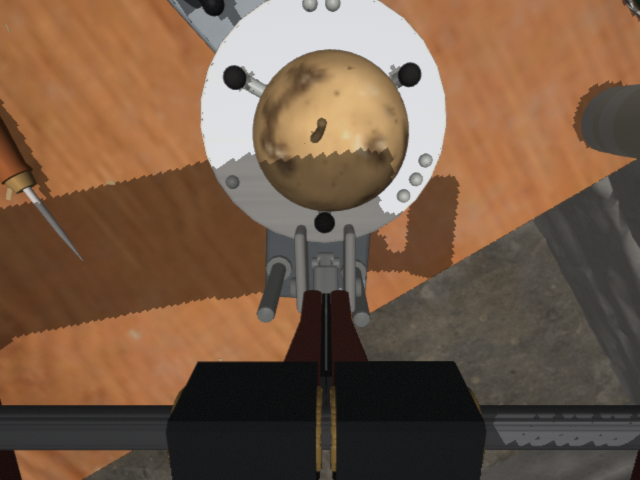

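Run:
```python
from st import *
d=imaging.read_camera("scene"); a=d["color"][200:350,300:470]; cv2.imwrite("pics/s2.png",cv2.resize(a,None,fx=4,fy=4,interpolation=cv2.INTER_CUBIC))
```

```text
5.85 [-0.52   0.51   0.609  1.962 -0.403  0.792 -0.261] [ 0.5629 -0.0307  0.1179] yaw 56.87 z [-3.e-04 -2.e-04 -1.e+00] F [ 0.68 -0.14 -0.96] g 0.003
```

View pics/s2.png

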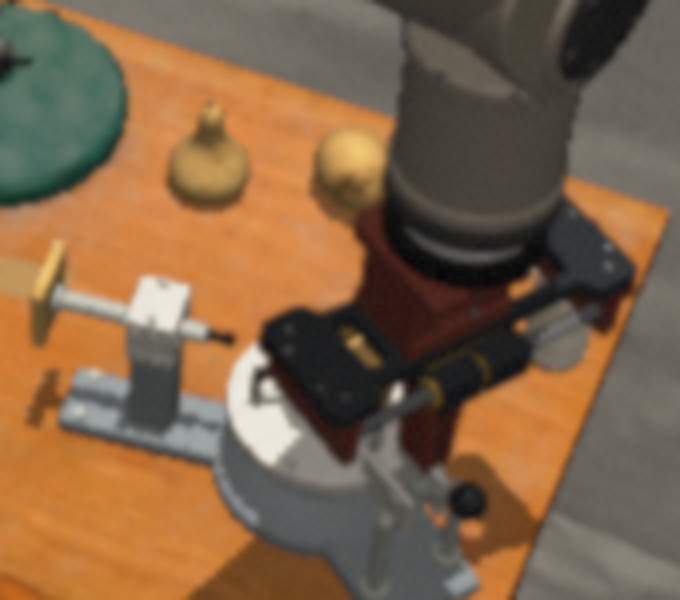

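Run:
```python
from st import *
d=imaging.read_camera("scene"); uv=(468/4+300-.4,500/4+200-.4)
ax=np.array([.6036,.0331])
for phi in (-121,-122.5,-124):
  a=np.radians(phi); u=np.array([np.cos(a),np.sin(a)])
  best=min(np.linspace(0,1.7,171),key=lambda th:np.linalg.norm(proj(d,np.append(ax+u*(.075+.048*np.cos(th)),.071+.048*np.sin(th)))-uv))
  print(phi,best,proj(d,np.append(ax+u*(.075+.048*np.cos(best)),.071+.048*np.sin(best)))-uv)
```

```text
5.9 [-0.519  0.51   0.609  1.962 -0.403  0.792 -0.261] [ 0.5628 -0.031   0.1179] yaw 56.85 z [-4.e-04 -2.e-04 -1.e+00] F [-0.77 -0.52  0.06] g 0.004
-121 0.68 [ 0.48603435 -0.22153709]
-122.5 0.6900000000000001 [-0.73885878  0.20711934]
-124 0.7000000000000001 [-1.98524285  0.60546175]
```

Request:
jog_arm([
  {"dx": 0,"dy": 0,"dz": -0.2,"rx": 0,"ry": 0,"rz": 0},
  {"dx": 0,"dy": 0,"dz": -0.35,"rx": 0,"ry": 0,"rz": 0},
  {"dx": -0.25,"dy": 0,"dz": -0.35,"rx": 0,"ry": 0,"rz": 0},
  {"dx": -0.51,"dy": 0,"dz": -0.35,"rx": 0,"ry": 0,"rz": 0},
  {"dx": -0.51,"dy": 0,"dz": -0.35,"rx": 0,"ry": 0,"rz": 0},
  {"dx": -0.51,"dy": 0,"dz": -0.1,"rx": 0,"ry": 0,"rz": 0},
  {"dx": -0.51,"dy": 0,"dz": 0.15,"rx": 0,"ry": 0,"rz": 0},
  {"dx": -0.51,"dy": 0,"dz": 0.15,"rx": 0,"ry": 0,"rz": 0},
])

```text
time_s: 6.75
position: [0.5272, -0.0814, 0.0973]
tool_rot: [0.879, 0.476, -0.003, -0.002]
wrist_force: [-0.3, 0.3, 0.0]
grip_width: 0.001
```

Run:
```python
from st import *
d=imaging.read_camera("wrist"); cv2.imwrite("pics/w7.png",d["color"])
ax=np.array([.6036,.0331]); v=T[:2,3]-ax; print(np.linalg.norm(v),np.degrees(np.arctan2(v[1],v[0])))
```

```text
6.75 [-0.43   0.502  0.6    2.04  -0.42   0.727 -0.145] [ 0.5272 -0.0814  0.0973] yaw 56.86 z [-6.1e-03  1.0e-04 -1.0e+00] F [-0.35  0.27  0.02] g 0.001
0.13762759205242858 -123.71708838652955
```

View pics/w7.png

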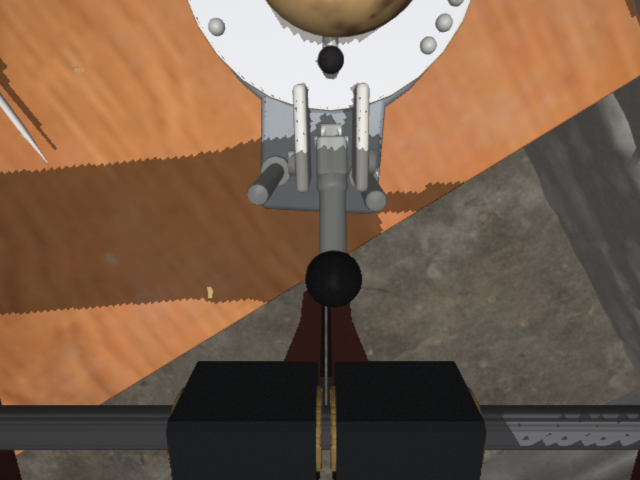

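Request:
jog_arm([
  {"dx": 0.047,"dy": 0.02,"dz": -0.02,"rx": 0,"ry": 0,"rz": 0},
  {"dx": 0.077,"dy": 0.02,"dz": -0.05,"rx": 0,"ry": 0,"rz": 0},
  {"dx": 0.107,"dy": 0.02,"dz": -0.08,"rx": 0,"ry": 0,"rz": 0},
  {"dx": 0.139,"dy": 0.02,"dz": -0.1,"rx": 0,"ry": 0,"rz": 0},
  {"dx": 0.173,"dy": 0.02,"dz": -0.12,"rx": 0,"ry": 0,"rz": 0},
  {"dx": 0.21,"dy": 0.02,"dz": -0.137,"rx": 0,"ry": 0,"rz": 0},
  {"dx": 0.25,"dy": 0.02,"dz": -0.15,"rx": 0,"ry": 0,"rz": 0},
])

```text
time_s: 7.5
position: [0.5494, -0.0575, 0.1195]
tool_rot: [0.879, 0.476, 0.001, 0.0]
wrist_force: [0.3, 0.0, 0.4]
grip_width: 0.007
```

Run:
```python
from st import *
d=imaging.read_camera("wrist"); cv2.imwrite("pics/w8.png",d["color"])
ax=np.array([.6036,.0331]); v=T[:2,3]-ax; print(np.linalg.norm(v),np.degrees(np.arctan2(v[1],v[0])))
```

```text
7.5 [-0.485  0.491  0.62   1.99  -0.401  0.78  -0.21 ] [ 0.5494 -0.0575  0.1195] yaw 56.87 z [ 2.6e-03  5.0e-04 -1.0e+00] F [0.26 0.   0.43] g 0.007
0.10562806598440388 -120.89966042614012
```

View pics/w8.png

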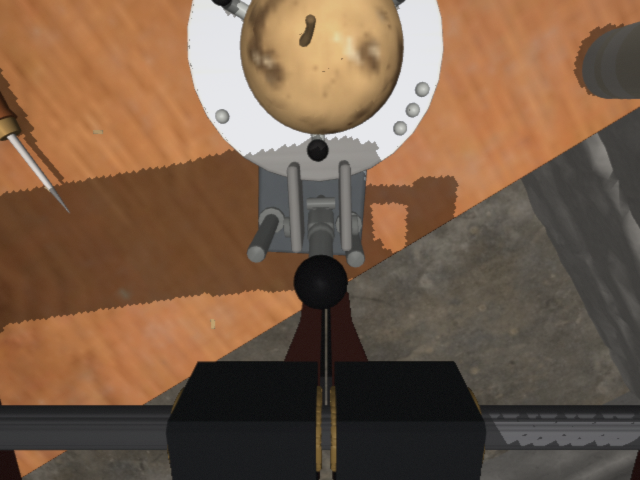

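Request:
jog_arm([
  {"dx": 0.035,"dy": -0.02,"dz": 0,"rx": 0,"ry": 0,"rz": 0},
  {"dx": 0.07,"dy": -0.02,"dz": 0,"rx": 0,"ry": 0,"rz": 0},
  {"dx": 0.09,"dy": -0.02,"dz": 0,"rx": 0,"ry": 0,"rz": 0},
  {"dx": 0.11,"dy": -0.02,"dz": 0,"rx": 0,"ry": 0,"rz": 0},
  {"dx": 0.11,"dy": -0.02,"dz": 0,"rx": 0,"ry": 0,"rz": 0},
])

```text
time_s: 8.05
position: [0.5534, -0.0455, 0.118]
tool_rot: [0.879, 0.476, -0.0, 0.0]
wrist_force: [0.6, -0.0, -0.4]
grip_width: 0.005
```

Run:
```python
from st import *
d=imaging.read_camera("wrist"); cv2.imwrite("pics/w9.png",d["color"])
ax=np.array([.6036,.0331]); v=T[:2,3]-ax; print(np.linalg.norm(v),np.degrees(np.arctan2(v[1],v[0])))
a=np.radians(-122.5);u=np.array([np.cos(a),np.sin(a)])
for th in (1.3,1.5,1.57,1.65): print(th,proj(d,np.append(ax+u*(.075+.048*np.cos(th)),.071+.048*np.sin(th)),T))
```

```text
8.05 [-0.504  0.499  0.617  1.982 -0.403  0.783 -0.231] [ 0.5534 -0.0455  0.118 ] yaw 56.88 z [-0. -0. -1.] F [ 0.62 -0.03 -0.35] g 0.005
0.09330644901251328 -122.56107022597227
1.3 [323.15589502 320.75765053]
1.5 [322.84451433 299.8329707 ]
1.57 [322.738183   291.59439589]
1.65 [322.62040996 281.72564239]
```

View pics/w9.png

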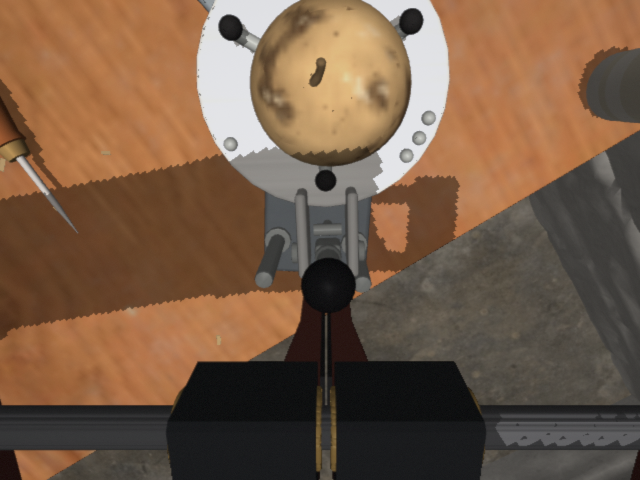

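Run:
```python
from st import *
d=imaging.read_camera("wrist")
ax=np.array([.6036,.0331])
p=plane(d,(265,281),.078,T);q=plane(d,(362,283),.078,T);m=(p+q)/2;v=m[:2]-ax
print(p,q,np.linalg.norm(p-q),np.linalg.norm(v),np.degrees(np.arctan2(v[1],v[0]))+360-225)
# wheel disc fit
c=d["color"]; print(np.linalg.norm(v))
pts=[(198,72),(448,75),(205,130),(440,130),(263,189)]
P=np.array([plane(d,x,.062,T)[:2] for x in pts]); A=np.c_[2*P,np.ones(len(P))]; s_=np.linalg.lstsq(A,(P**2).sum(1),rcond=None)[0]; print("axis",s_[:2],np.sqrt(s_[2]+s_[:2]@s_[:2]))
```

```text
8.1 [-0.504  0.499  0.617  1.982 -0.403  0.783 -0.231] [ 0.5533 -0.0456  0.118 ] yaw 56.87 z [ 0.e+00  1.e-04 -1.e+00] F [-0.03  0.11 -0.53] g 0.006
[ 0.53332724 -0.02638249  0.078     ] [ 0.57065612 -0.05186021  0.078     ] 0.04519468633681543 0.08876566230007715 9.450956336574109
0.08876566230007715
axis [0.60322861 0.03139641] 0.055497564954231714
```

Request:
jog_arm([
  {"dx": -0.03,"dy": 0,"dz": -0.1,"rx": 0,"ry": 0,"rz": 0},
  {"dx": -0.03,"dy": 0,"dz": -0.3,"rx": 0,"ry": 0,"rz": 0},
  {"dx": -0.03,"dy": 0,"dz": -0.4,"rx": 0,"ry": 0,"rz": 0},
  {"dx": 0.1,"dy": 0.02,"dz": -0.4,"rx": 0,"ry": 0,"rz": 0},
  {"dx": 0.165,"dy": 0.02,"dz": -0.4,"rx": 0,"ry": 0,"rz": 0},
  {"dx": 0.165,"dy": 0.02,"dz": -0.4,"rx": 0,"ry": 0,"rz": 0},
  {"dx": 0.165,"dy": 0.02,"dz": -0.4,"rx": 0,"ry": 0,"rz": 0},
], gripper=155)

```text
time_s: 8.85
position: [0.5656, -0.03, 0.1652]
tool_rot: [0.879, 0.477, -0.001, -0.0]
wrist_force: [-0.6, -0.3, 0.7]
grip_width: 0.392
```

Run:
```python
from st import *
d=imaging.read_camera("wrist"); cv2.imwrite("pics/w10.png",d["color"])
ax=np.array([.6034,.0323]); v=T[:2,3]-ax; print(np.linalg.norm(v),np.degrees(np.arctan2(v[1],v[0])))
a=np.radians(-122.5);u=np.array([np.cos(a),np.sin(a)])
for th in (1.3,1.5,1.57,1.65): print(th,proj(d,np.append(ax+u*(.075+.048*np.cos(th)),.071+.048*np.sin(th)),T))
```

```text
8.85 [-0.563  0.451  0.659  1.923 -0.351  0.886 -0.303] [ 0.5656 -0.03    0.1652] yaw 56.93 z [-1.7e-03 -4.0e-04 -1.0e+00] F [-0.61 -0.29  0.66] g 0.392
0.07283559388496415 -121.2186931909865
1.3 [320.7837516  312.45365989]
1.5 [320.51057222 296.46945678]
1.57 [320.42309576 290.23526534]
1.65 [320.32991856 282.79322177]
```

View pics/w10.png

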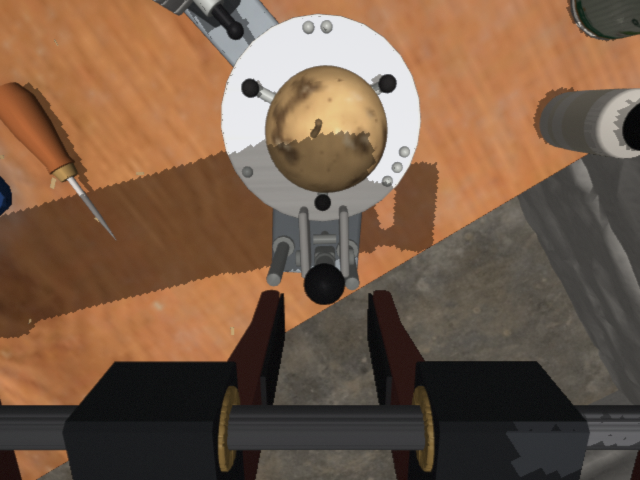

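Request:
jog_arm([
  {"dx": -0.01,"dy": -0.01,"dz": 0.13,"rx": 0,"ry": 0,"rz": 0},
  {"dx": -0.01,"dy": -0.01,"dz": 0.26,"rx": 0,"ry": 0,"rz": 0},
  {"dx": -0.01,"dy": -0.01,"dz": 0.39,"rx": 0,"ry": 0,"rz": 0},
  {"dx": -0.01,"dy": -0.01,"dz": 0.39,"rx": 0,"ry": 0,"rz": 0},
])

```text
time_s: 9.3
position: [0.5626, -0.0309, 0.1167]
tool_rot: [0.879, 0.476, -0.002, -0.001]
wrist_force: [0.5, -0.6, 0.2]
grip_width: 0.393
```

Request:
jog_arm([
  {"dx": 0,"dy": 0,"dz": 0,"rx": 0,"ry": 0,"rz": 0},
  {"dx": 0,"dy": 0,"dz": 0,"rx": 0,"ry": 0,"rz": 0},
  {"dx": 0,"dy": 0,"dz": 0,"rx": 0,"ry": 0,"rz": 0},
], gripper=183)

```text
time_s: 9.6
position: [0.5649, -0.0309, 0.1199]
tool_rot: [0.879, 0.476, 0.001, 0.0]
wrist_force: [-0.3, -0.7, 0.3]
grip_width: 0.285
```

```bash
cat > arc.py <<'E'
from st import *
import sys
ax=np.array([.6034,.0323]); v=T[:2,3]-ax; ph0=np.degrees(np.arctan2(v[1],v[0])); print("r",np.linalg.norm(v),"phi",ph0)
def arc(phis,rad=.074,z=.118):
    for f in phis:
        a=np.radians(f); d,w=jog([ax[0]+rad*np.cos(a),ax[1]+rad*np.sin(a),z],f-180,T); print(f,d,w)
E
python3 - <<'E'
from arc import *
d=imaging.read_camera("wrist"); cv2.imwrite("pics/w11.png",d["color"])
arc(np.r_[236:159:-7.5,159])
E
```

```text
9.6 [-0.524  0.511  0.616  1.957 -0.406  0.796 -0.257] [ 0.5649 -0.0309  0.1199] yaw 56.86 z [ 1.2e-03  2.0e-04 -1.0e+00] F [-0.27 -0.65  0.28] g 0.285
r 0.07402874045709211 phi -121.35974758537088
236.0 [-0.    -0.028  0.016] [ 0.001 -0.     0.01 ]
228.5 [ 0.006 -0.109  0.016] [ 0.001 -0.001  0.093]
221.0 [ 0.023 -0.188  0.016] [ 0.001 -0.001  0.176]
213.5 [ 0.05  -0.264  0.016] [ 0.    -0.001  0.26 ]
206.0 [ 0.087 -0.335  0.016] [ 0.    -0.001  0.343]
198.5 [ 0.133 -0.402  0.016] [ 0.    -0.001  0.426]
191.0 [ 0.187 -0.462  0.016] [ 0.    -0.001  0.51 ]
183.5 [ 0.249 -0.514  0.016] [ 0.    -0.001  0.593]
176.0 [ 0.316 -0.558  0.016] [ 0.    -0.001  0.676]
168.5 [ 0.389 -0.592  0.016] [ 0.    -0.001  0.76 ]
161.0 [ 0.466 -0.617  0.016] [ 0.    -0.001  0.843]
159.0 [ 0.487 -0.622  0.016] [ 0.    -0.001  0.865]
```

View pics/w11.png

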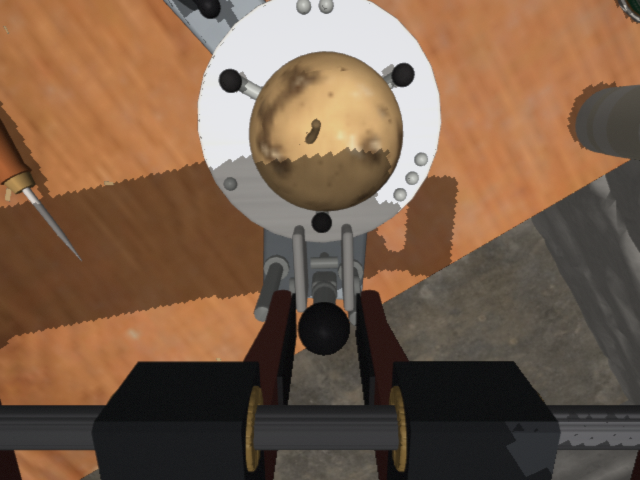

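Request:
jog_arm([
  {"dx": 0,"dy": -0.03,"dz": 0.01,"rx": 0,"ry": 0,"rz": 0.01},
  {"dx": 0.006,"dy": -0.11,"dz": 0.01,"rx": 0,"ry": 0,"rz": 0.093},
  {"dx": 0.023,"dy": -0.19,"dz": 0.01,"rx": 0,"ry": 0,"rz": 0.176},
  {"dx": 0.05,"dy": -0.264,"dz": 0.01,"rx": 0,"ry": 0,"rz": 0.26},
  {"dx": 0.087,"dy": -0.335,"dz": 0.01,"rx": 0,"ry": 0,"rz": 0.343},
  {"dx": 0.133,"dy": -0.402,"dz": 0.01,"rx": 0,"ry": 0,"rz": 0.426},
  {"dx": 0.133,"dy": -0.402,"dz": 0.01,"rx": 0,"ry": 0,"rz": 0.426},
])

```text
time_s: 10.35
position: [0.5323, 0.0101, 0.118]
tool_rot: [0.987, 0.161, -0.0, -0.0]
wrist_force: [0.6, -0.3, -0.2]
grip_width: 0.284
```

Run:
```python
from arc import *
d=imaging.read_camera("wrist"); cv2.imwrite("pics/w12.png",d["color"])
arc(np.r_[191:159:-7.5,159])
```

```text
10.35 [-0.752  0.522  0.807  2.042 -0.53   0.794 -0.874] [0.5323 0.0101 0.118 ] yaw 18.54 z [-3.e-04  1.e-04 -1.e+00] F [ 0.65 -0.26 -0.21] g 0.284
r 0.07447107954944288 phi -162.6754178496258
191.0 [ 0.009 -0.068  0.   ] [-0.     0.     0.084]
183.5 [ 0.025 -0.147  0.   ] [-0.     0.     0.167]
176.0 [ 0.051 -0.223  0.   ] [-0.    0.    0.25]
168.5 [ 0.087 -0.296  0.   ] [-0.     0.     0.334]
161.0 [ 0.131 -0.363  0.   ] [-0.     0.     0.417]
159.0 [ 0.145 -0.379  0.   ] [-0.     0.     0.439]
```

View pics/w12.png

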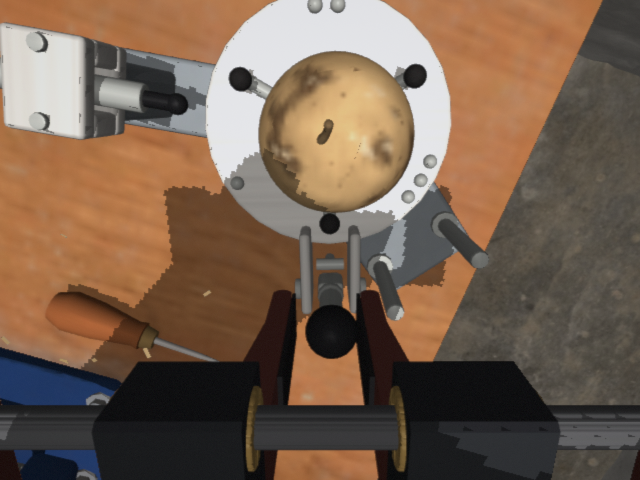

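Request:
jog_arm([
  {"dx": 0.009,"dy": -0.068,"dz": 0,"rx": 0,"ry": 0,"rz": 0.084},
  {"dx": 0.025,"dy": -0.147,"dz": 0,"rx": 0,"ry": 0,"rz": 0.167},
  {"dx": 0.051,"dy": -0.223,"dz": 0,"rx": 0,"ry": 0,"rz": 0.25},
  {"dx": 0.087,"dy": -0.296,"dz": 0,"rx": 0,"ry": 0,"rz": 0.334},
  {"dx": 0.13,"dy": -0.36,"dz": 0,"rx": 0,"ry": 0,"rz": 0.417},
  {"dx": 0.148,"dy": -0.385,"dz": 0,"rx": 0,"ry": 0,"rz": 0.445},
  {"dx": 0.148,"dy": -0.385,"dz": 0,"rx": 0,"ry": 0,"rz": 0.445},
])

```text
time_s: 11.1
position: [0.5349, 0.0584, 0.1179]
tool_rot: [0.983, -0.185, -0.0, 0.0]
wrist_force: [-0.3, -0.4, -0.7]
grip_width: 0.286
```

```bash
cat > ang.py <<'E'
from arc import *
def studs(d,T,px):
    for u in px:
        p=plane(d,u,.064,T)[:2]-ax; print("stud",u,np.linalg.norm(p).round(4),np.degrees(np.arctan2(p[1],p[0])).round(2))
E
python3 - <<'E'
from arc import *
d=imaging.read_camera("wrist"); cv2.imwrite("pics/w13.png",d["color"])
E
```

```text
11.1 [-0.95   0.62   0.99   2.035 -0.692  0.865 -1.507] [0.5349 0.0584 0.1179] yaw -21.35 z [-4.e-04 -4.e-04 -1.e+00] F [-0.35 -0.44 -0.73] g 0.286
r 0.07327870743905411 phi 159.13590036586743
```

View pics/w13.png

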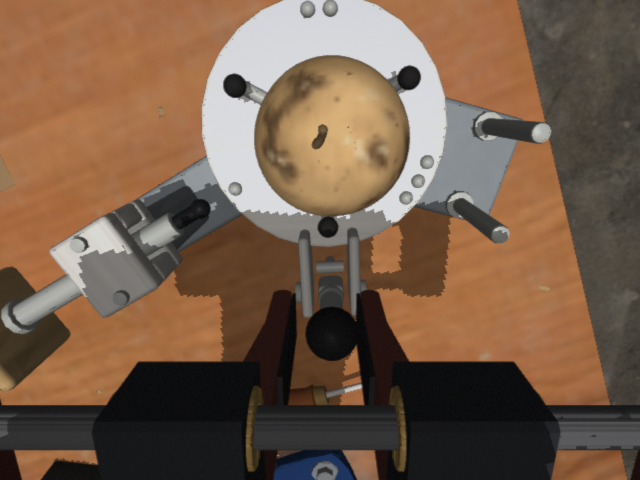

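Run:
```python
from ang import *
d=imaging.read_camera("wrist")
studs(d,T,[(235,188),(307,9),(330,8),(427,162),(418,181),(406,198)])
for n,uv,z in (("nib",(199,211),.092),):
    p=plane(d,uv,z,T)[:2]-ax; print(n,np.linalg.norm(p),np.degrees(np.arctan2(p[1],p[0])))
p=plane(d,(331,334),.119,T)[:2]-ax;print("ball",np.linalg.norm(p),np.degrees(np.arctan2(p[1],p[0])))
for n,uv in (("rod outer",(15,316)),("rod in",(150,235))):
    p=plane(d,uv,.095,T)[:2]-ax; print(n,np.linalg.norm(p),np.degrees(np.arctan2(p[1],p[0])))
p=plane(d,(93,265),.112,T)[:2]-ax; print("block",np.linalg.norm(p),np.degrees(np.arctan2(p[1],p[0])))
```

```text
11.15 [-0.949  0.62   0.99   2.035 -0.692  0.864 -1.506] [0.5349 0.0581 0.118 ] yaw -21.33 z [-2.e-04 -2.e-04 -1.e+00] F [-0.3   0.06 -0.36] g 0.282
r 0.07318905139041343 phi 159.33128537358837
stud (235, 188) 0.0488 100.91
stud (307, 9) 0.0495 -13.46
stud (330, 8) 0.0495 -24.55
stud (427, 162) 0.0496 -127.59
stud (418, 181) 0.0495 -138.54
stud (406, 198) 0.0496 -149.59
nib 0.05910093346319277 99.60842855083209
ball 0.07158127264016177 161.19346914396027
rod outer 0.15413495322190035 98.45187216385902
rod in 0.0811003881404304 98.02165415062066
block 0.09801250943032846 96.95491895897149
```

Request:
jog_arm([
  {"dx": 0,"dy": -0.01,"dz": -0.15,"rx": 0,"ry": 0,"rz": 0},
  {"dx": 0,"dy": -0.01,"dz": -0.35,"rx": 0,"ry": 0,"rz": 0},
  {"dx": 0,"dy": -0.01,"dz": -0.5,"rx": 0,"ry": 0,"rz": 0},
  {"dx": 0,"dy": -0.01,"dz": -0.5,"rx": 0,"ry": 0,"rz": 0},
])

```text
time_s: 11.6
position: [0.5367, 0.0589, 0.1801]
tool_rot: [0.983, -0.186, 0.002, -0.001]
wrist_force: [0.5, 0.3, 0.5]
grip_width: 0.286
```

```bash
cat > pad.py <<'E'
from st import *
ax=np.array([.6034,.0323]); a=np.radians(98.5); u=np.array([np.cos(a),np.sin(a)])
v=T[:2,3]-ax; print("along",(v@u).round(4),"lat",(v@[-u[1],u[0]]).round(4), "Falong",(s["wrist_force"][:2]@u).round(2))
def P(rad,z,y=98.5): 
    d,w=jog([*(ax+u*rad),z],y,T); print(rad,z,y,d,w)
E
python3 - <<'E'
from pad import *
P(.19,.18,30);P(.19,.18,98.5)
d=imaging.read_camera("wrist"); cv2.imwrite("pics/w14.png",d["color"])
E
```

```text
11.6 [-1.03   0.544  1.096  1.989 -0.595  0.969 -1.581] [0.5367 0.0589 0.1801] yaw -21.45 z [ 0.0038  0.0015 -1.    ] F [0.49 0.26 0.51] g 0.286
along 0.0361 lat 0.062 Falong 0.18
0.19 0.18 30 [-0.192 -1.369  0.004] [-0.001 -0.003 -0.572]
0.19 0.18 98.5 [-0.192 -1.369  0.004] [ 1.000e-03 -3.000e-03 -1.333e+00]
```

View pics/w14.png

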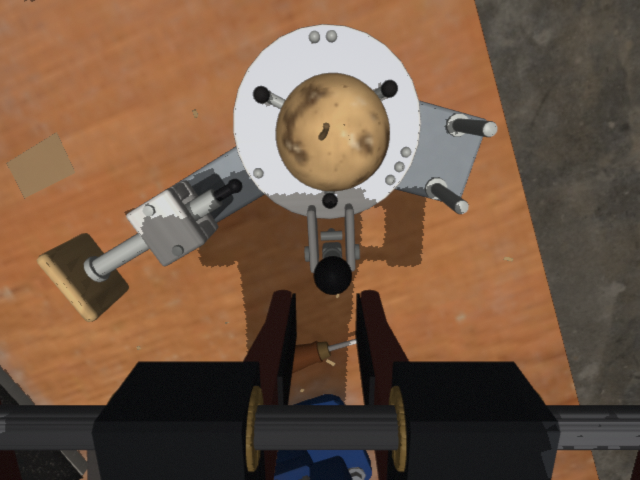

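Request:
jog_arm([
  {"dx": -0.03,"dy": -0.2,"dz": 0,"rx": 0,"ry": 0,"rz": -0.09},
  {"dx": -0.06,"dy": -0.4,"dz": 0,"rx": 0,"ry": 0,"rz": -0.18},
  {"dx": -0.09,"dy": -0.6,"dz": 0,"rx": 0,"ry": 0,"rz": -0.27},
  {"dx": -0.12,"dy": -0.8,"dz": 0,"rx": 0,"ry": 0,"rz": -0.36},
  {"dx": -0.15,"dy": -0.9,"dz": 0,"rx": 0,"ry": 0,"rz": -0.45},
  {"dx": -0.18,"dy": -1,"dz": 0,"rx": 0,"ry": 0,"rz": -0.54},
  {"dx": -0.19,"dy": -1,"dz": 0,"rx": 0,"ry": 0,"rz": -0.63},
  {"dx": -0.19,"dy": -1,"dz": 0,"rx": 0,"ry": 0,"rz": -0.72},
], gripper=255)

```text
time_s: 12.45
position: [0.5573, 0.1799, 0.1767]
tool_rot: [0.928, 0.373, -0.001, -0.0]
wrist_force: [-0.1, 0.2, 0.0]
grip_width: 0.005
```

Run:
```python
from pad import *
P(.192,.18)
```

```text
12.45 [-0.982  0.494  0.759  1.872 -0.416  0.941 -0.839] [0.5573 0.1799 0.1767] yaw 43.74 z [-1.8e-03 -2.0e-04 -1.0e+00] F [-0.05  0.17  0.  ] g 0.005
along 0.1528 lat 0.0238 Falong 0.18
0.192 0.18 98.5 [ 0.351 -0.152 -0.028] [-0.001  0.001 -0.608]
```

Request:
jog_arm([
  {"dx": 0.15,"dy": -0.05,"dz": 0,"rx": 0,"ry": 0,"rz": -0.09},
  {"dx": 0.3,"dy": -0.12,"dz": 0,"rx": 0,"ry": 0,"rz": -0.18},
  {"dx": 0.35,"dy": -0.15,"dz": 0,"rx": 0,"ry": 0,"rz": -0.27},
  {"dx": 0.35,"dy": -0.15,"dz": 0,"rx": 0,"ry": 0,"rz": -0.36},
  {"dx": 0.35,"dy": -0.15,"dz": 0,"rx": 0,"ry": 0,"rz": -0.45},
  {"dx": 0.35,"dy": -0.15,"dz": 0,"rx": 0,"ry": 0,"rz": -0.54},
  {"dx": 0.35,"dy": -0.15,"dz": 0,"rx": 0,"ry": 0,"rz": -0.608},
  {"dx": 0.35,"dy": -0.15,"dz": 0,"rx": 0,"ry": 0,"rz": -0.608},
])

```text
time_s: 13.25
position: [0.5757, 0.2209, 0.177]
tool_rot: [0.656, 0.755, -0.0, -0.001]
wrist_force: [-0.7, -0.8, -1.1]
grip_width: 0.005
```

Run:
```python
from pad import *
P(.192,.097)
d=imaging.read_camera("scene"); a=d["color"][180:330,270:440]; cv2.imwrite("pics/s3.png",cv2.resize(a,None,fx=4,fy=4,interpolation=cv2.INTER_CUBIC))
```

```text
13.25 [-0.835  0.484  0.499  1.786 -0.28   0.943 -0.078] [0.5757 0.2209 0.177 ] yaw 98.08 z [-1.8e-03  3.0e-04 -1.0e+00] F [-0.71 -0.82 -1.06] g 0.005
along 0.1906 lat -0.0005 Falong -0.71
0.192 0.097 98.5 [ 0.011 -0.003  0.666] [-0.001 -0.    -0.005]
```

View pics/s3.png

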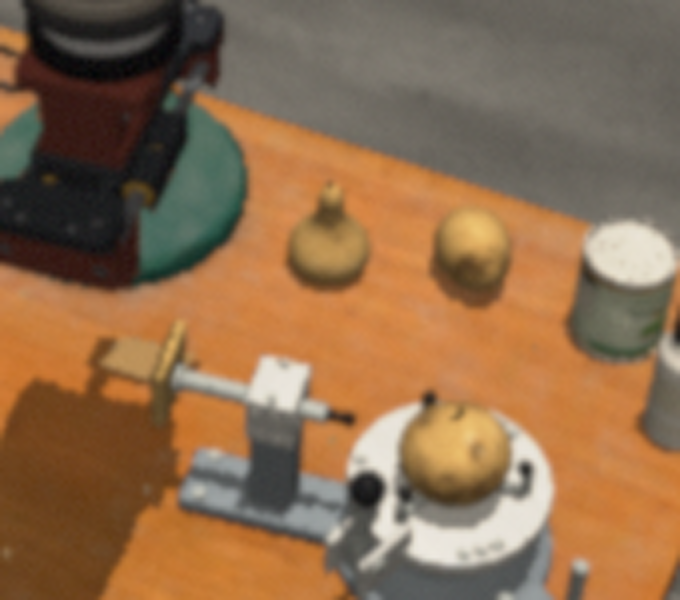

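Request:
jog_arm([
  {"dx": 0.03,"dy": 0,"dz": 0.2,"rx": 0,"ry": 0,"rz": 0},
  {"dx": 0.03,"dy": 0,"dz": 0.4,"rx": 0,"ry": 0,"rz": 0},
  {"dx": 0.03,"dy": 0,"dz": 0.6,"rx": 0,"ry": 0,"rz": 0},
  {"dx": 0.03,"dy": 0,"dz": 0.67,"rx": 0,"ry": 0,"rz": 0},
  {"dx": 0.03,"dy": 0,"dz": 0.67,"rx": 0,"ry": 0,"rz": 0},
])

```text
time_s: 13.8
position: [0.5749, 0.2244, 0.0963]
tool_rot: [0.657, 0.754, -0.001, -0.0]
wrist_force: [0.0, -0.4, -0.0]
grip_width: 0.005
```

```bash
cat > f.py <<'E'
# average force over n camera periods
from pad import *
def favg(n=4):
    F=[];A=[]
    for i in range(n):
        imaging.read_camera("top"); q=r.get_state(); F.append(q["wrist_force"][:2]@u); A.append((q["position"][:2]-ax)@u)
    print("F",np.mean(F).round(2),np.std(F).round(2),"along",np.mean(A).round(5),np.std(A).round(5))
E
python3 -c "
from f import *
favg(3)
d=imaging.read_camera('wrist'); cv2.imwrite('pics/w15.png',d['color'])"
```

```text
13.8 [-0.802  0.588  0.45   1.836 -0.343  0.799 -0.037] [0.5749 0.2244 0.0963] yaw 97.92 z [-0.0026 -0.0015 -1.    ] F [ 0.05 -0.41 -0.04] g 0.005
along 0.1942 lat -0.0002 Falong -0.41
F 0.58 0.42 along 0.19446 0.0001
```

View pics/w15.png

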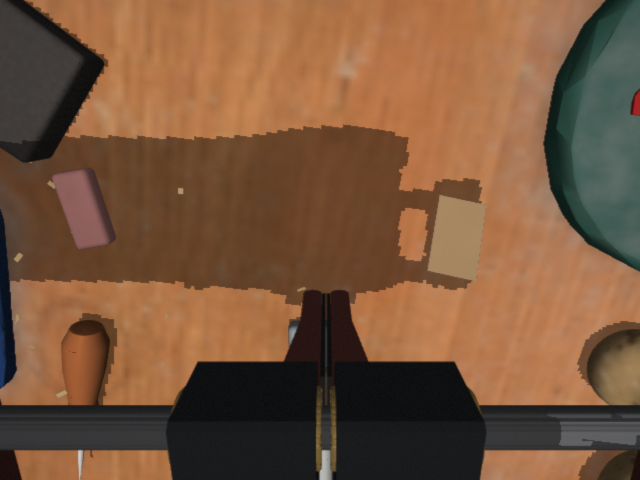

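Request:
jog_arm([
  {"dx": -0.08,"dy": 0,"dz": 0,"rx": 0,"ry": 0,"rz": 0},
  {"dx": -0.15,"dy": 0,"dz": 0,"rx": 0,"ry": 0,"rz": 0},
  {"dx": -0.2,"dy": 0,"dz": 0,"rx": 0,"ry": 0,"rz": 0},
  {"dx": -0.25,"dy": 0,"dz": 0,"rx": 0,"ry": 0,"rz": 0},
  {"dx": -0.28,"dy": 0,"dz": 0,"rx": 0,"ry": 0,"rz": 0},
  {"dx": -0.28,"dy": 0,"dz": 0,"rx": 0,"ry": 0,"rz": 0},
])

```text
time_s: 14.6
position: [0.5809, 0.1911, 0.0979]
tool_rot: [0.656, 0.754, 0.0, 0.0]
wrist_force: [0.6, 2.0, 1.2]
grip_width: 0.003
```

```bash
python3 -c "
from f import *
favg(4)"
```

```text
14.6 [-0.752  0.576  0.451  1.852 -0.341  0.79   0.017] [0.5809 0.1911 0.0979] yaw 97.95 z [ 5.e-04  1.e-04 -1.e+00] F [0.63 2.02 1.24] g 0.003
along 0.1603 lat -0.0012 Falong 1.9
F 1.95 0.4 along 0.16117 0.00023
```

Request:
jog_arm([
  {"dx": -0.02,"dy": 0,"dz": 0,"rx": 0,"ry": 0,"rz": 0},
  {"dx": -0.04,"dy": 0,"dz": 0,"rx": 0,"ry": 0,"rz": 0},
])

```text
time_s: 15.0
position: [0.5812, 0.1872, 0.0976]
tool_rot: [0.656, 0.755, 0.0, -0.0]
wrist_force: [0.7, 1.7, -0.1]
grip_width: 0.002
```

```bash
python3 -c "
from f import *
favg(3)"
```

```text
15.0 [-0.745  0.575  0.451  1.854 -0.341  0.789  0.025] [0.5812 0.1872 0.0976] yaw 98.04 z [ 0.e+00  2.e-04 -1.e+00] F [ 0.65  1.66 -0.15] g 0.002
along 0.1565 lat -0.0009 Falong 1.55
F 1.88 0.72 along 0.15574 7e-05
```

Request:
jog_arm([
  {"dx": -0.02,"dy": 0,"dz": 0,"rx": 0,"ry": 0,"rz": 0},
])

```text
time_s: 15.25
position: [0.5815, 0.1849, 0.0976]
tool_rot: [0.656, 0.755, 0.0, -0.0]
wrist_force: [2.0, 2.3, -0.4]
grip_width: 0.005
```

```bash
python3 -c "
from f import *
favg(3)"
```

```text
15.25 [-0.742  0.575  0.451  1.855 -0.341  0.789  0.029] [0.5815 0.1849 0.0976] yaw 98.03 z [-0.e+00  3.e-04 -1.e+00] F [ 1.96  2.3  -0.41] g 0.005
along 0.1542 lat -0.0009 Falong 1.99
F 2.24 0.39 along 0.15342 4e-05
```

Request:
jog_arm([
  {"dx": -0.02,"dy": 0,"dz": 0,"rx": 0,"ry": 0,"rz": 0},
])

```text
time_s: 15.5
position: [0.5818, 0.1825, 0.0977]
tool_rot: [0.656, 0.755, 0.0, -0.0]
wrist_force: [1.2, 2.0, -0.3]
grip_width: 0.006
```

```bash
python3 -c "
from f import *
favg(3)"
```

```text
15.5 [-0.738  0.574  0.451  1.856 -0.34   0.788  0.033] [0.5818 0.1825 0.0977] yaw 98.03 z [-0.e+00  3.e-04 -1.e+00] F [ 1.25  2.02 -0.27] g 0.006
along 0.1518 lat -0.0009 Falong 1.82
F 2.04 0.37 along 0.15103 5e-05
```

Request:
jog_arm([
  {"dx": -0.015,"dy": 0,"dz": 0,"rx": 0,"ry": 0,"rz": 0},
])

```text
time_s: 15.75
position: [0.5821, 0.1806, 0.0977]
tool_rot: [0.656, 0.755, 0.0, -0.0]
wrist_force: [1.6, 2.5, -1.2]
grip_width: 0.004
```

```bash
python3 -c "
from f import *
favg(3)"
```

```text
15.75 [-0.735  0.574  0.451  1.856 -0.34   0.788  0.036] [0.5821 0.1806 0.0977] yaw 98.02 z [-1.e-04  2.e-04 -1.e+00] F [ 1.64  2.48 -1.2 ] g 0.004
along 0.1498 lat -0.0008 Falong 2.21
F 2.14 0.62 along 0.14931 4e-05
```

Request:
jog_arm([
  {"dx": -0.016,"dy": 0,"dz": 0,"rx": 0,"ry": 0,"rz": 0},
])

```text
time_s: 16.0
position: [0.5823, 0.1788, 0.0977]
tool_rot: [0.656, 0.755, 0.0, -0.0]
wrist_force: [1.5, 3.4, -0.1]
grip_width: 0.007
```

```bash
python3 -c "
from f import *
favg(3)"
```

```text
16.0 [-0.732  0.573  0.451  1.857 -0.34   0.788  0.039] [0.5823 0.1788 0.0977] yaw 98.02 z [-1.e-04  3.e-04 -1.e+00] F [ 1.45  3.42 -0.09] g 0.007
along 0.148 lat -0.0008 Falong 3.16
F 2.37 0.15 along 0.14737 3e-05
```

Request:
jog_arm([
  {"dx": -0.016,"dy": 0,"dz": 0,"rx": 0,"ry": 0,"rz": 0},
])

```text
time_s: 16.25
position: [0.5826, 0.1768, 0.0977]
tool_rot: [0.656, 0.755, 0.0, -0.0]
wrist_force: [1.4, 2.5, -1.1]
grip_width: 0.002
```

```bash
python3 -c "
from f import *
favg(3)"
```

```text
16.25 [-0.729  0.573  0.451  1.858 -0.34   0.787  0.042] [0.5826 0.1768 0.0977] yaw 98.02 z [-1.e-04  3.e-04 -1.e+00] F [ 1.43  2.52 -1.14] g 0.002
along 0.146 lat -0.0008 Falong 2.28
F 2.75 0.5 along 0.14555 9e-05
```

Request:
jog_arm([
  {"dx": -0.016,"dy": 0,"dz": 0,"rx": 0,"ry": 0,"rz": 0},
])

```text
time_s: 16.5
position: [0.5829, 0.1752, 0.0977]
tool_rot: [0.656, 0.755, 0.0, -0.0]
wrist_force: [2.4, 4.3, -0.9]
grip_width: 0.004
```

```bash
python3 -c "
from f import *
favg(3)"
```

```text
16.5 [-0.727  0.572  0.451  1.859 -0.34   0.787  0.045] [0.5829 0.1752 0.0977] yaw 98.03 z [-0.e+00  5.e-04 -1.e+00] F [ 2.41  4.3  -0.91] g 0.004
along 0.1443 lat -0.0008 Falong 3.89
F 3.16 0.21 along 0.14393 5e-05
```

Request:
jog_arm([
  {"dx": -0.016,"dy": 0,"dz": 0,"rx": 0,"ry": 0,"rz": 0},
])

```text
time_s: 16.75
position: [0.5831, 0.1735, 0.0977]
tool_rot: [0.656, 0.755, 0.0, -0.0]
wrist_force: [0.2, 6.1, -0.8]
grip_width: 0.006
```

```bash
python3 -c "
from f import *
favg(4)"
```

```text
16.75 [-0.724  0.572  0.451  1.859 -0.34   0.787  0.048] [0.5831 0.1735 0.0977] yaw 98.04 z [ 0.e+00  7.e-04 -1.e+00] F [ 0.24  6.08 -0.84] g 0.006
along 0.1426 lat -0.0008 Falong 5.98
F 4.95 0.27 along 0.14222 5e-05
```

Request:
jog_arm([
  {"dx": -0.012,"dy": 0,"dz": 0,"rx": 0,"ry": 0,"rz": 0},
  {"dx": -0.012,"dy": 0,"dz": 0,"rx": 0,"ry": 0,"rz": 0},
])

```text
time_s: 17.15
position: [0.5834, 0.172, 0.0977]
tool_rot: [0.656, 0.755, 0.0, -0.0]
wrist_force: [1.4, 5.6, -1.7]
grip_width: 0.005
```

```bash
python3 -c "
from f import *
favg(5)"
```

```text
17.15 [-0.721  0.572  0.451  1.86  -0.341  0.786  0.05 ] [0.5834 0.172  0.0977] yaw 98.02 z [ 0.e+00  9.e-04 -1.e+00] F [ 1.41  5.58 -1.65] g 0.005
along 0.1411 lat -0.0008 Falong 5.31
F 5.35 0.21 along 0.14122 2e-05
```

Request:
jog_arm([
  {"dx": 0.1,"dy": 0,"dz": 0,"rx": 0,"ry": 0,"rz": 0},
  {"dx": 0.25,"dy": 0,"dz": 0,"rx": 0,"ry": 0,"rz": 0},
  {"dx": 0.4,"dy": 0,"dz": 0,"rx": 0,"ry": 0,"rz": 0},
  {"dx": 0.45,"dy": 0,"dz": -0.1,"rx": 0,"ry": 0,"rz": 0.03},
  {"dx": 0.45,"dy": 0,"dz": -0.4,"rx": 0,"ry": 0,"rz": 0.12},
  {"dx": 0.45,"dy": 0,"dz": -0.7,"rx": 0,"ry": 0,"rz": 0.21},
  {"dx": 0.4,"dy": 0.1,"dz": -0.7,"rx": 0,"ry": 0,"rz": 0.3},
  {"dx": 0.2,"dy": 0.2,"dz": -0.7,"rx": 0,"ry": 0,"rz": 0.39},
  {"dx": 0,"dy": 0.3,"dz": -0.7,"rx": 0,"ry": 0,"rz": 0.48},
  {"dx": -0.2,"dy": 0.4,"dz": -0.7,"rx": 0,"ry": 0,"rz": 0.57},
  {"dx": -0.4,"dy": 0.5,"dz": -0.7,"rx": 0,"ry": 0,"rz": 0.66},
  {"dx": -0.6,"dy": 0.5,"dz": -0.7,"rx": 0,"ry": 0,"rz": 0.75},
  {"dx": -0.8,"dy": 0.5,"dz": -0.7,"rx": 0,"ry": 0,"rz": 0.84},
  {"dx": -0.8,"dy": 0.5,"dz": -0.7,"rx": 0,"ry": 0,"rz": 0.93},
], gripper=155)

```text
time_s: 18.8
position: [0.6564, 0.0807, 0.1822]
tool_rot: [0.993, 0.119, 0.0, 0.001]
wrist_force: [0.1, -0.1, 0.7]
grip_width: 0.394
```

Run:
```python
from arc import *
d=imaging.read_camera("wrist"); cv2.imwrite("pics/w16.png",d["color"])
arc([161],.072,.175)
```

```text
18.8 [-0.794  0.663  0.874  1.686 -0.566  1.065 -1.072] [0.6564 0.0807 0.1822] yaw 13.69 z [ 8.0e-04 -2.9e-03 -1.0e+00] F [ 0.12 -0.05  0.7 ] g 0.394
r 0.07183227911660198 phi 42.40663667335145
161 [-1.03  -0.037  0.06 ] [ 0.002 -0.001  0.363]
```

View pics/w16.png

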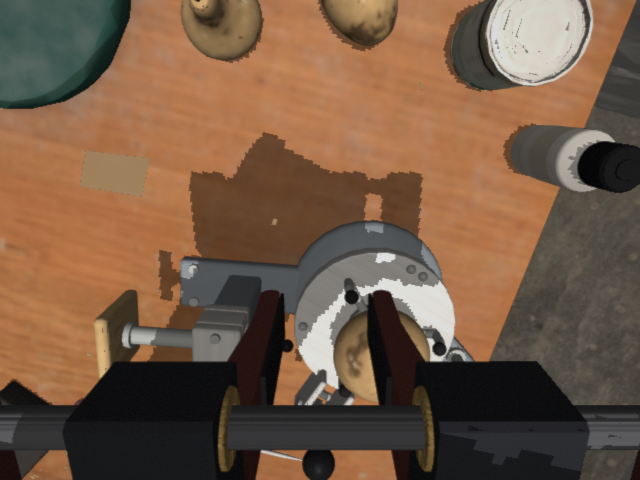

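Request:
jog_arm([
  {"dx": -0.25,"dy": 0,"dz": 0,"rx": 0,"ry": 0,"rz": 0.09},
  {"dx": -0.5,"dy": -0.01,"dz": 0,"rx": 0,"ry": 0,"rz": 0.18},
  {"dx": -0.75,"dy": -0.02,"dz": 0,"rx": 0,"ry": 0,"rz": 0.27},
  {"dx": -1.0,"dy": -0.037,"dz": 0,"rx": 0,"ry": 0,"rz": 0.363},
  {"dx": -1.0,"dy": -0.037,"dz": 0,"rx": 0,"ry": 0,"rz": 0.363},
])

```text
time_s: 19.35
position: [0.5352, 0.0599, 0.181]
tool_rot: [0.987, -0.16, -0.002, 0.0]
wrist_force: [-0.5, -0.2, -0.0]
grip_width: 0.391
```

Run:
```python
from arc import *
d=imaging.read_camera("wrist"); cv2.imwrite("pics/w17.png",d["color"])
arc([161],.072,.118)
```

```text
19.35 [-1.038  0.553  1.11   1.986 -0.601  0.984 -1.523] [0.5352 0.0599 0.181 ] yaw -18.4 z [-3.8e-03  4.0e-04 -1.0e+00] F [-0.5  -0.17 -0.  ] g 0.391
r 0.07359413716517961 phi 158.01552463172075
161 [0.014 0.032 0.525] [0.001 0.002 0.007]
```

View pics/w17.png

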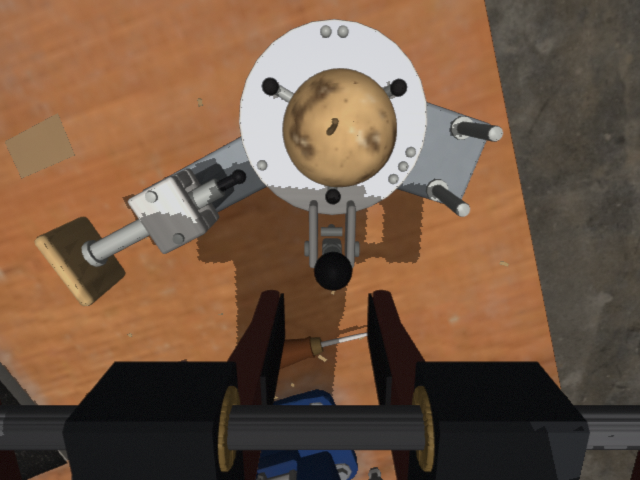

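Request:
jog_arm([
  {"dx": 0.014,"dy": 0.032,"dz": 0.15,"rx": 0,"ry": 0,"rz": 0.007},
  {"dx": 0.014,"dy": 0.032,"dz": 0.3,"rx": 0,"ry": 0,"rz": 0.007},
  {"dx": 0.014,"dy": 0.032,"dz": 0.45,"rx": 0,"ry": 0,"rz": 0.007},
  {"dx": 0.014,"dy": 0.032,"dz": 0.525,"rx": 0,"ry": 0,"rz": 0.007},
  {"dx": 0.014,"dy": 0.032,"dz": 0.525,"rx": 0,"ry": 0,"rz": 0.007},
])

```text
time_s: 19.9
position: [0.5394, 0.0558, 0.1178]
tool_rot: [0.987, -0.164, -0.001, 0.0]
wrist_force: [-0.9, 0.8, 0.4]
grip_width: 0.387
```

Request:
jog_arm([
  {"dx": 0,"dy": 0,"dz": 0,"rx": 0,"ry": 0,"rz": 0},
  {"dx": 0,"dy": 0,"dz": 0,"rx": 0,"ry": 0,"rz": 0},
  {"dx": 0,"dy": 0,"dz": 0,"rx": 0,"ry": 0,"rz": 0},
], gripper=183)

```text
time_s: 20.2
position: [0.5397, 0.0552, 0.1194]
tool_rot: [0.986, -0.165, 0.001, -0.0]
wrist_force: [-0.2, 0.3, 0.6]
grip_width: 0.284
```

Run:
```python
from arc import *
d=imaging.read_camera("wrist"); cv2.imwrite("pics/w18.png",d["color"])
arc(np.arange(168.5,282,7.5),.0735)
```

```text
20.2 [-0.946  0.63   1.002  2.025 -0.703  0.875 -1.45 ] [0.5397 0.0552 0.1194] yaw -18.97 z [ 1.2e-03  4.0e-04 -1.0e+00] F [-0.22  0.26  0.62] g 0.284
r 0.06769912086087958 phi 160.20393801397685
168.5 [-0.043  0.088  0.011] [-0.    -0.001 -0.083]
176.0 [-0.028  0.166  0.011] [-0.    -0.001 -0.166]
183.5 [-0.002  0.242  0.011] [-0.    -0.001 -0.25 ]
191.0 [0.034 0.314 0.011] [-0.    -0.001 -0.333]
198.5 [0.078 0.381 0.011] [-0.    -0.001 -0.416]
206.0 [0.131 0.441 0.011] [-0.    -0.001 -0.5  ]
213.5 [0.191 0.494 0.011] [-0.    -0.001 -0.583]
221.0 [0.258 0.538 0.011] [-0.    -0.001 -0.666]
228.5 [0.329 0.574 0.011] [-0.    -0.001 -0.75 ]
236.0 [0.405 0.6   0.011] [ 0.    -0.001 -0.833]
243.5 [0.484 0.615 0.011] [ 0.    -0.001 -0.916]
251.0 [0.564 0.621 0.011] [ 0.    -0.001 -1.   ]
258.5 [0.644 0.615 0.011] [ 0.000e+00 -1.000e-03 -1.083e+00]
266.0 [0.722 0.6   0.012] [ 0.000e+00 -1.000e-03 -1.166e+00]
273.5 [0.798 0.574 0.012] [ 0.00e+00 -1.00e-03 -1.25e+00]
281.0 [0.87  0.539 0.012] [ 0.000e+00 -1.000e-03 -1.333e+00]
```

View pics/w18.png

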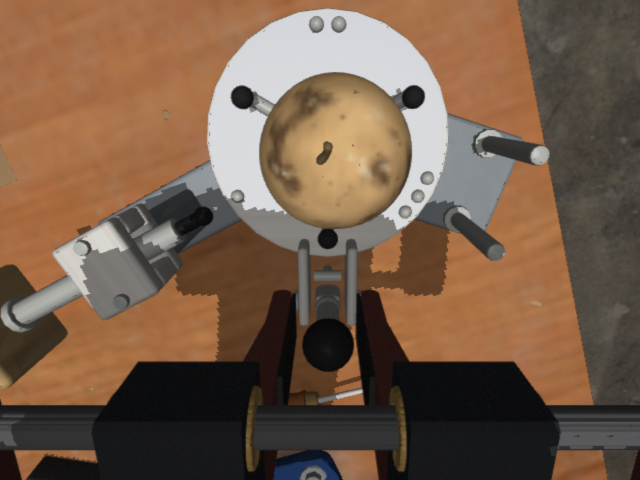

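Request:
jog_arm([
  {"dx": -0.045,"dy": 0,"dz": 0.01,"rx": 0,"ry": 0,"rz": 0},
  {"dx": -0.043,"dy": 0.088,"dz": 0.01,"rx": 0,"ry": 0,"rz": -0.083},
  {"dx": -0.028,"dy": 0.166,"dz": 0.01,"rx": 0,"ry": 0,"rz": -0.166},
  {"dx": -0.002,"dy": 0.242,"dz": 0.01,"rx": 0,"ry": 0,"rz": -0.25},
  {"dx": 0.034,"dy": 0.314,"dz": 0.01,"rx": 0,"ry": 0,"rz": -0.333},
  {"dx": 0.078,"dy": 0.381,"dz": 0.01,"rx": 0,"ry": 0,"rz": -0.416},
  {"dx": 0.131,"dy": 0.441,"dz": 0.01,"rx": 0,"ry": 0,"rz": -0.5},
  {"dx": 0.191,"dy": 0.494,"dz": 0.01,"rx": 0,"ry": 0,"rz": -0.583},
  {"dx": 0.191,"dy": 0.494,"dz": 0.01,"rx": 0,"ry": 0,"rz": -0.583},
])

```text
time_s: 21.15
position: [0.5414, -0.0093, 0.1177]
tool_rot: [0.958, 0.288, 0.0, -0.0]
wrist_force: [0.5, 0.9, 1.0]
grip_width: 0.283
```

Run:
```python
from arc import *
arc(np.r_[np.arange(221,280,7.5),280.3],.0735)
d=imaging.read_camera("wrist"); cv2.imwrite("pics/w19.png",d["color"])
```

```text
21.15 [-0.672  0.517  0.752  2.02  -0.496  0.791 -0.613] [ 0.5414 -0.0093  0.1177] yaw 33.45 z [ 2.e-04  5.e-04 -1.e+00] F [0.46 0.89 1.01] g 0.283
r 0.07469087673415925 phi -146.16722583559863
221.0 [ 0.015  0.076 -0.002] [-0.    -0.    -0.084]
228.5 [ 0.031  0.155 -0.002] [-0.    -0.    -0.167]
236.0 [ 0.057  0.231 -0.002] [-0.    -0.    -0.251]
243.5 [ 0.092  0.303 -0.002] [-0.    -0.    -0.334]
251.0 [ 0.137  0.369 -0.002] [-0.    -0.    -0.417]
258.5 [ 0.19   0.429 -0.002] [-0.    -0.    -0.501]
266.0 [ 0.25   0.482 -0.002] [-0.    -0.    -0.584]
273.5 [ 0.317  0.527 -0.002] [ 0.    -0.    -0.667]
280.3 [ 0.382  0.559 -0.002] [ 0.    -0.    -0.743]
```

View pics/w19.png

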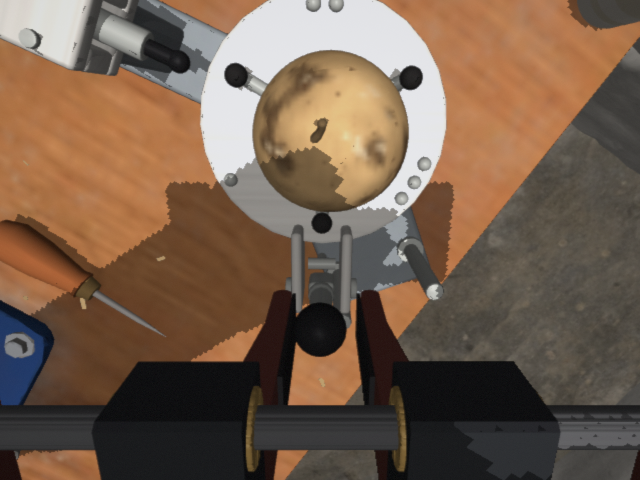

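Request:
jog_arm([
  {"dx": 0.015,"dy": 0.076,"dz": 0,"rx": 0,"ry": 0,"rz": -0.084},
  {"dx": 0.031,"dy": 0.155,"dz": 0,"rx": 0,"ry": 0,"rz": -0.167},
  {"dx": 0.057,"dy": 0.231,"dz": 0,"rx": 0,"ry": 0,"rz": -0.251},
  {"dx": 0.092,"dy": 0.303,"dz": 0,"rx": 0,"ry": 0,"rz": -0.334},
  {"dx": 0.137,"dy": 0.369,"dz": 0,"rx": 0,"ry": 0,"rz": -0.417},
  {"dx": 0.19,"dy": 0.429,"dz": 0,"rx": 0,"ry": 0,"rz": -0.501},
  {"dx": 0.25,"dy": 0.482,"dz": 0,"rx": 0,"ry": 0,"rz": -0.584},
  {"dx": 0.317,"dy": 0.527,"dz": 0,"rx": 0,"ry": 0,"rz": -0.667},
  {"dx": 0.382,"dy": 0.559,"dz": 0,"rx": 0,"ry": 0,"rz": -0.743},
  {"dx": 0.382,"dy": 0.559,"dz": 0,"rx": 0,"ry": 0,"rz": -0.743},
])

```text
time_s: 22.2
position: [0.617, -0.0386, 0.1172]
tool_rot: [0.641, 0.768, -0.0, -0.0]
wrist_force: [-0.8, -0.5, -0.3]
grip_width: 0.284
```

Run:
```python
from arc import *
d=imaging.read_camera("wrist"); cv2.imwrite("pics/w20.png",d["color"])
```

```text
22.2 [-0.347  0.552  0.419  1.822 -0.294  0.829  0.397] [ 0.617  -0.0386  0.1172] yaw 100.26 z [-2.e-04 -0.e+00 -1.e+00] F [-0.79 -0.55 -0.32] g 0.284
r 0.07219121726939635 phi -79.13578476518724
```

View pics/w20.png

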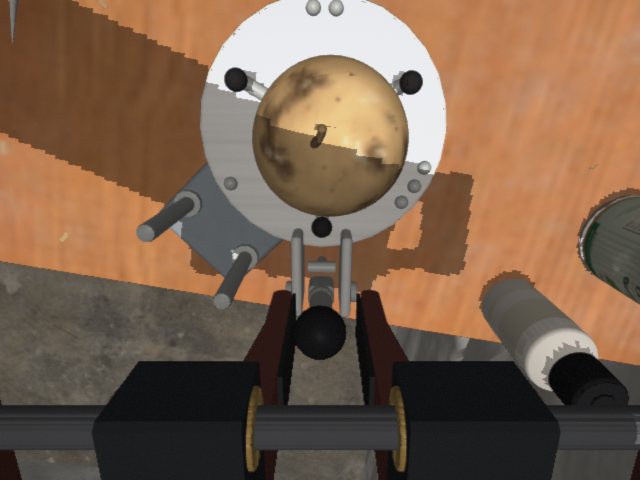

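Run:
```python
from ang import *
d=imaging.read_camera("wrist")
studs(d,T,[(231,183),(313,8),(336,8),(424,168),(414,186),(401,202)])
p=plane(d,(320,332),.119,T)[:2]-ax;print("ball",np.linalg.norm(p),np.degrees(np.arctan2(p[1],p[0])))
for uv in ((148,232),(222,299)):
    q=plane(d,uv,.078,T)[:2]-ax; print(np.linalg.norm(q),np.degrees(np.arctan2(q[1],q[0])))
```

```text
22.25 [-0.347  0.552  0.42   1.823 -0.294  0.829  0.395] [ 0.6167 -0.0387  0.1172] yaw 100.09 z [-3.e-04  1.e-04 -1.e+00] F [ 0.23 -0.23  0.51] g 0.282
r 0.0721798127034192 phi -79.42143345275151
stud (231, 183) 0.0489 -140.57
stud (313, 8) 0.049 104.83
stud (336, 8) 0.0491 93.71
stud (424, 168) 0.0494 -9.94
stud (414, 186) 0.0493 -20.71
stud (401, 202) 0.0493 -31.72
ball 0.07065014161482061 -80.51476071629135
0.08947393961854455 -140.71197251010472
0.08986865267956008 -111.70358691635856
```

Request:
jog_arm([
  {"dx": 0,"dy": -0.01,"dz": -0.15,"rx": 0,"ry": 0,"rz": 0},
  {"dx": 0,"dy": -0.01,"dz": -0.35,"rx": 0,"ry": 0,"rz": 0},
  {"dx": 0,"dy": -0.01,"dz": -0.55,"rx": 0,"ry": 0,"rz": 0},
  {"dx": 0.15,"dy": 0,"dz": -0.6,"rx": 0,"ry": 0,"rz": 0},
  {"dx": 0.5,"dy": 0,"dz": -0.6,"rx": 0,"ry": 0,"rz": 0},
  {"dx": 0.85,"dy": 0,"dz": -0.6,"rx": 0,"ry": 0,"rz": 0},
  {"dx": 1,"dy": 0,"dz": -0.6,"rx": 0,"ry": 0,"rz": 0},
])

```text
time_s: 23.0
position: [0.5938, 0.0842, 0.1893]
tool_rot: [0.64, 0.768, 0.001, -0.001]
wrist_force: [-0.2, -0.4, -0.2]
grip_width: 0.284
```

Request:
jog_arm([
  {"dx": 0.35,"dy": 0,"dz": 0,"rx": 0,"ry": 0,"rz": 0},
  {"dx": 0.7,"dy": 0,"dz": 0,"rx": 0,"ry": 0,"rz": 0},
  {"dx": 1,"dy": 0,"dz": 0,"rx": 0,"ry": 0,"rz": 0},
  {"dx": 1,"dy": 0,"dz": 0,"rx": 0,"ry": 0,"rz": 0},
], gripper=255)

```text
time_s: 23.4
position: [0.5713, 0.2044, 0.189]
tool_rot: [0.638, 0.77, 0.001, -0.001]
wrist_force: [1.1, -0.3, 0.4]
grip_width: 0.007
```

Run:
```python
from pad import *
P(.194,.19); P(.194,.097)
```

```text
23.4 [-0.758  0.439  0.416  1.797 -0.217  0.95  -0.065] [0.5713 0.2044 0.189 ] yaw 100.65 z [-0.0014  0.003  -1.    ] F [ 1.05 -0.34  0.36] g 0.007
along 0.1749 lat 0.0063 Falong -0.49
0.194 0.19 98.5 [ 0.157  0.058 -0.008] [-0.001 -0.002  0.024]
0.194 0.097 98.5 [0.155 0.059 0.767] [-0.001 -0.002  0.024]
```

Request:
jog_arm([
  {"dx": 0.157,"dy": 0.058,"dz": 0,"rx": 0,"ry": 0,"rz": 0.024},
  {"dx": 0.157,"dy": 0.058,"dz": 0,"rx": 0,"ry": 0,"rz": 0.024},
  {"dx": 0.157,"dy": 0.058,"dz": 0.3,"rx": 0,"ry": 0,"rz": 0.024},
  {"dx": 0.157,"dy": 0.058,"dz": 0.55,"rx": 0,"ry": 0,"rz": 0.024},
  {"dx": 0.157,"dy": 0.058,"dz": 0.767,"rx": 0,"ry": 0,"rz": 0.024},
  {"dx": 0.157,"dy": 0.058,"dz": 0.767,"rx": 0,"ry": 0,"rz": 0.024},
  {"dx": 0.157,"dy": 0.058,"dz": 0.767,"rx": 0,"ry": 0,"rz": 0.024},
])

```text
time_s: 24.1
position: [0.5772, 0.2156, 0.0978]
tool_rot: [0.656, 0.755, -0.0, 0.0]
wrist_force: [-0.4, 0.5, 0.7]
grip_width: 0.005
```

Run:
```python
from f import *
P(.160,.097); favg(2)
d=imaging.read_camera("scene"); a=d["color"][180:330,270:440]; cv2.imwrite("pics/s4.png",cv2.resize(a,None,fx=4,fy=4,interpolation=cv2.INTER_CUBIC))
```

```text
24.1 [-0.738  0.57   0.378  1.836 -0.284  0.789 -0.071] [0.5772 0.2156 0.0978] yaw 98.08 z [-3.e-04 -8.e-04 -1.e+00] F [-0.43  0.53  0.74] g 0.005
along 0.1852 lat -0.0012 Falong 0.58
0.16 0.097 98.5 [-0.21  -0.009  0.007] [-0.     0.    -0.005]
F 0.12 0.19 along 0.18575 0.00014
```

View pics/s4.png

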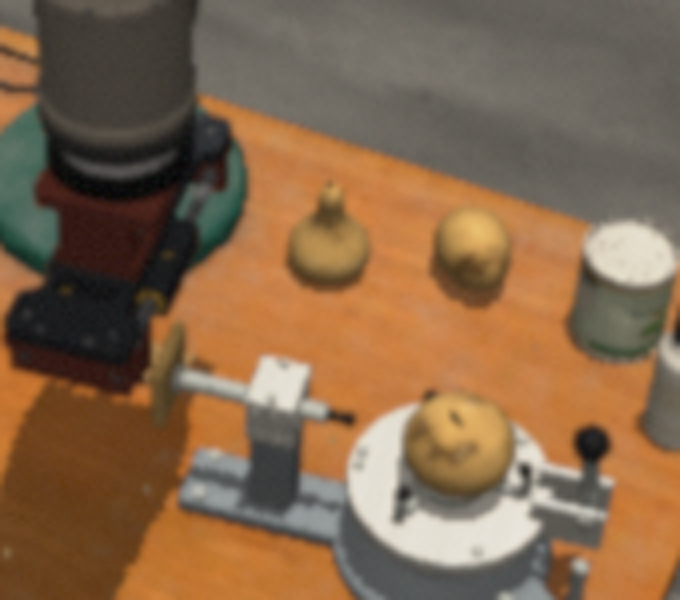

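Request:
jog_arm([
  {"dx": -0.06,"dy": 0,"dz": 0,"rx": 0,"ry": 0,"rz": 0},
  {"dx": -0.12,"dy": 0,"dz": 0,"rx": 0,"ry": 0,"rz": 0},
  {"dx": -0.17,"dy": 0,"dz": 0,"rx": 0,"ry": 0,"rz": 0},
  {"dx": -0.21,"dy": 0,"dz": 0,"rx": 0,"ry": 0,"rz": 0},
  {"dx": -0.21,"dy": 0,"dz": 0,"rx": 0,"ry": 0,"rz": 0},
])

```text
time_s: 24.75
position: [0.5812, 0.1909, 0.0978]
tool_rot: [0.655, 0.755, 0.0, 0.0]
wrist_force: [0.1, 1.5, 1.0]
grip_width: 0.009
```

```bash
python3 -c "
from f import *
favg(3)"
```

```text
24.75 [-0.699  0.564  0.378  1.848 -0.283  0.783 -0.03 ] [0.5812 0.1909 0.0978] yaw 98.1 z [ 7.e-04  1.e-04 -1.e+00] F [0.15 1.45 0.98] g 0.009
along 0.1602 lat -0.0015 Falong 1.42
F 1.85 0.38 along 0.16109 0.00028
```

Request:
jog_arm([
  {"dx": -0.016,"dy": 0,"dz": 0,"rx": 0,"ry": 0,"rz": 0},
])

```text
time_s: 25.0
position: [0.5809, 0.1907, 0.0974]
tool_rot: [0.654, 0.756, 0.0, -0.0]
wrist_force: [0.5, 2.1, 0.7]
grip_width: 0.001
```

```bash
python3 -c "
from f import *
favg(3)"
```

```text
25.0 [-0.698  0.564  0.377  1.848 -0.284  0.782 -0.027] [0.5809 0.1907 0.0974] yaw 98.24 z [-2.e-04  5.e-04 -1.e+00] F [0.52 2.08 0.65] g 0.001
along 0.16 lat -0.0011 Falong 1.98
F 2.07 0.27 along 0.15929 3e-05
```

Request:
jog_arm([
  {"dx": -0.02,"dy": 0,"dz": 0,"rx": 0,"ry": 0,"rz": 0},
])

```text
time_s: 25.25
position: [0.5813, 0.1881, 0.0974]
tool_rot: [0.655, 0.756, 0.0, -0.0]
wrist_force: [0.8, 1.9, 0.3]
grip_width: 0.008
```

```bash
python3 -c "
from f import *
favg(3)"
```

```text
25.25 [-0.694  0.563  0.378  1.849 -0.284  0.782 -0.023] [0.5813 0.1881 0.0974] yaw 98.22 z [-0.e+00  4.e-04 -1.e+00] F [0.82 1.87 0.35] g 0.008
along 0.1574 lat -0.0012 Falong 1.73
F 1.83 0.05 along 0.15651 4e-05
```

Request:
jog_arm([
  {"dx": -0.02,"dy": 0,"dz": 0,"rx": 0,"ry": 0,"rz": 0},
])

```text
time_s: 25.5
position: [0.5817, 0.1856, 0.0974]
tool_rot: [0.655, 0.756, 0.0, -0.0]
wrist_force: [0.2, 2.1, -0.2]
grip_width: 0.003
```

```bash
python3 -c "
from f import *
favg(3)"
```

```text
25.5 [-0.69   0.563  0.378  1.85  -0.283  0.781 -0.019] [0.5817 0.1856 0.0974] yaw 98.21 z [ 0.e+00  3.e-04 -1.e+00] F [ 0.23  2.12 -0.23] g 0.003
along 0.1548 lat -0.0012 Falong 2.06
F 1.79 0.61 along 0.15404 7e-05
```

Request:
jog_arm([
  {"dx": -0.02,"dy": 0,"dz": 0,"rx": 0,"ry": 0,"rz": 0},
])

```text
time_s: 25.75
position: [0.582, 0.1831, 0.0974]
tool_rot: [0.655, 0.756, 0.0, -0.0]
wrist_force: [1.0, 1.8, -0.2]
grip_width: 0.004
```

```bash
python3 -c "
from f import *
favg(3)"
```

```text
25.75 [-0.687  0.562  0.378  1.851 -0.283  0.781 -0.016] [0.582  0.1831 0.0974] yaw 98.21 z [-1.e-04  3.e-04 -1.e+00] F [ 1.04  1.8  -0.19] g 0.004
along 0.1524 lat -0.0011 Falong 1.62
F 1.67 0.07 along 0.15165 7e-05
```

Request:
jog_arm([
  {"dx": -0.018,"dy": 0,"dz": 0,"rx": 0,"ry": 0,"rz": 0},
])

```text
time_s: 26.0
position: [0.5823, 0.181, 0.0974]
tool_rot: [0.655, 0.756, 0.0, -0.0]
wrist_force: [1.5, 2.5, -0.4]
grip_width: 0.009
```

```bash
python3 -c "
from f import *
favg(3)"
```

```text
26.0 [-0.683  0.562  0.378  1.852 -0.283  0.781 -0.012] [0.5823 0.181  0.0974] yaw 98.2 z [-0.e+00  3.e-04 -1.e+00] F [ 1.47  2.52 -0.36] g 0.009
along 0.1502 lat -0.0011 Falong 2.28
F 1.76 0.24 along 0.14955 4e-05
```

Request:
jog_arm([
  {"dx": -0.018,"dy": 0,"dz": 0,"rx": 0,"ry": 0,"rz": 0},
])

```text
time_s: 26.25
position: [0.5826, 0.1789, 0.0974]
tool_rot: [0.655, 0.756, 0.0, -0.0]
wrist_force: [1.6, 2.9, -1.0]
grip_width: 0.004
```

```bash
python3 -c "
from f import *
favg(3)"
```

```text
26.25 [-0.68   0.561  0.378  1.853 -0.283  0.78  -0.009] [0.5826 0.1789 0.0974] yaw 98.21 z [-0.e+00  3.e-04 -1.e+00] F [ 1.64  2.92 -1.04] g 0.004
along 0.148 lat -0.0011 Falong 2.64
F 1.48 0.41 along 0.14738 6e-05
```

Request:
jog_arm([
  {"dx": -0.018,"dy": 0,"dz": 0,"rx": 0,"ry": 0,"rz": 0},
])

```text
time_s: 26.5
position: [0.5829, 0.1768, 0.0975]
tool_rot: [0.655, 0.756, 0.0, -0.0]
wrist_force: [1.0, 2.2, -0.3]
grip_width: 0.005
```

```bash
python3 -c "
from f import *
favg(3)"
```

```text
26.5 [-0.677  0.561  0.378  1.854 -0.283  0.78  -0.005] [0.5829 0.1768 0.0975] yaw 98.2 z [-0.e+00  4.e-04 -1.e+00] F [ 0.97  2.16 -0.33] g 0.005
along 0.1459 lat -0.0011 Falong 2.0
F 2.33 0.1 along 0.14523 5e-05
```

Request:
jog_arm([
  {"dx": -0.016,"dy": 0,"dz": 0,"rx": 0,"ry": 0,"rz": 0},
])

```text
time_s: 26.75
position: [0.5832, 0.1748, 0.0975]
tool_rot: [0.655, 0.756, 0.0, -0.0]
wrist_force: [1.4, 3.2, -1.2]
grip_width: 0.004
```

```bash
python3 -c "
from f import *
favg(3)"
```

```text
26.75 [-0.674  0.56   0.378  1.855 -0.283  0.779 -0.002] [0.5832 0.1748 0.0975] yaw 98.2 z [-0.e+00  3.e-04 -1.e+00] F [ 1.39  3.24 -1.2 ] g 0.004
along 0.1439 lat -0.0011 Falong 3.0
F 2.3 0.34 along 0.14342 6e-05
```

Request:
jog_arm([
  {"dx": -0.014,"dy": 0,"dz": 0,"rx": 0,"ry": 0,"rz": 0},
])

```text
time_s: 27.0
position: [0.5834, 0.1733, 0.0975]
tool_rot: [0.655, 0.756, 0.0, -0.0]
wrist_force: [0.9, 3.3, -0.8]
grip_width: 0.004
```

```bash
python3 -c "
from f import *
favg(3)"
```

```text
27.0 [-6.710e-01  5.600e-01  3.780e-01  1.855e+00 -2.830e-01  7.790e-01
  1.000e-03] [0.5834 0.1733 0.0975] yaw 98.21 z [ 0.e+00  4.e-04 -1.e+00] F [ 0.87  3.29 -0.76] g 0.004
along 0.1424 lat -0.0011 Falong 3.13
F 3.32 0.55 along 0.14202 8e-05
```

Request:
jog_arm([
  {"dx": -0.016,"dy": 0,"dz": 0,"rx": 0,"ry": 0,"rz": 0},
])

```text
time_s: 27.25
position: [0.5837, 0.1716, 0.0974]
tool_rot: [0.655, 0.756, 0.0, -0.0]
wrist_force: [0.6, 4.9, -0.8]
grip_width: 0.004
```

```bash
python3 -c "
from f import *
favg(3)"
```

```text
27.25 [-0.669  0.56   0.378  1.856 -0.283  0.779  0.004] [0.5837 0.1716 0.0974] yaw 98.22 z [-0.e+00  6.e-04 -1.e+00] F [ 0.62  4.85 -0.83] g 0.004
along 0.1407 lat -0.0011 Falong 4.71
F 4.85 0.25 along 0.14026 4e-05
```

Request:
jog_arm([
  {"dx": -0.012,"dy": 0,"dz": 0,"rx": 0,"ry": 0,"rz": 0},
  {"dx": -0.012,"dy": 0,"dz": 0,"rx": 0,"ry": 0,"rz": 0},
])

```text
time_s: 27.6
position: [0.584, 0.1701, 0.0975]
tool_rot: [0.655, 0.756, 0.0, -0.0]
wrist_force: [0.6, 4.8, -1.1]
grip_width: 0.005
```

```bash
python3 -c "
from f import *
favg(5)"
```

```text
27.6 [-0.666  0.559  0.378  1.856 -0.283  0.779  0.006] [0.584  0.1701 0.0975] yaw 98.2 z [ 1.e-04  7.e-04 -1.e+00] F [ 0.55  4.75 -1.06] g 0.005
along 0.1391 lat -0.0011 Falong 4.62
F 5.39 0.47 along 0.13925 3e-05
```

Request:
jog_arm([
  {"dx": 0.1,"dy": 0,"dz": 0,"rx": 0,"ry": 0,"rz": 0},
  {"dx": 0.25,"dy": 0,"dz": 0,"rx": 0,"ry": 0,"rz": 0},
  {"dx": 0.4,"dy": 0,"dz": 0,"rx": 0,"ry": 0,"rz": 0},
  {"dx": 0.42,"dy": 0,"dz": -0.15,"rx": 0,"ry": 0,"rz": -0.01},
  {"dx": 0.42,"dy": 0,"dz": -0.45,"rx": 0,"ry": 0,"rz": -0.01},
  {"dx": 0.42,"dy": 0,"dz": -0.75,"rx": 0,"ry": 0,"rz": -0.01},
  {"dx": 0.2,"dy": 0,"dz": -0.77,"rx": 0,"ry": 0,"rz": -0.01},
  {"dx": -0.15,"dy": 0,"dz": -0.77,"rx": 0,"ry": 0,"rz": -0.01},
  {"dx": -0.5,"dy": 0,"dz": -0.77,"rx": 0,"ry": 0,"rz": -0.01},
  {"dx": -0.85,"dy": 0,"dz": -0.77,"rx": 0,"ry": 0,"rz": -0.01},
  {"dx": -0.85,"dy": 0,"dz": -0.77,"rx": 0,"ry": 0,"rz": -0.01},
], gripper=255)

```text
time_s: 28.95
position: [0.5987, 0.0615, 0.1903]
tool_rot: [0.652, 0.758, -0.001, 0.001]
wrist_force: [-0.1, -0.4, 0.3]
grip_width: 0.007
```

Run:
```python
from arc import *
arc([279.5],.072,.185)
```

```text
28.95 [-0.555  0.436  0.458  1.81  -0.227  0.949  0.149] [0.5987 0.0615 0.1903] yaw 98.56 z [ 2.e-04 -4.e-03 -1.e+00] F [-0.07 -0.44  0.31] g 0.007
r 0.02955129165627367 phi 99.22407004035693
279.5 [-0.846  0.013  0.047] [-0.     0.003 -0.01 ]
```

Request:
jog_arm([
  {"dx": -0.35,"dy": 0.013,"dz": 0,"rx": 0,"ry": 0,"rz": -0.01},
  {"dx": -0.65,"dy": 0.013,"dz": 0,"rx": 0,"ry": 0,"rz": -0.01},
  {"dx": -0.846,"dy": 0.013,"dz": 0,"rx": 0,"ry": 0,"rz": -0.01},
  {"dx": -0.846,"dy": 0.013,"dz": 0,"rx": 0,"ry": 0,"rz": -0.01},
], gripper=150)

```text
time_s: 29.35
position: [0.6159, -0.0348, 0.1899]
tool_rot: [0.645, 0.764, -0.001, 0.001]
wrist_force: [0.3, -0.9, 1.0]
grip_width: 0.327
```

Run:
```python
from arc import *
arc([279.5],.072,.118)
d=imaging.read_camera("wrist"); cv2.imwrite("pics/w21.png",d["color"])
```

```text
29.35 [-0.392  0.462  0.466  1.774 -0.244  0.963  0.341] [ 0.6159 -0.0348  0.1899] yaw 99.69 z [-4.0e-04 -2.3e-03 -1.0e+00] F [ 0.28 -0.88  0.95] g 0.327
r 0.06828723296770375 phi -79.41801164914547
279.5 [-0.03  -0.01   0.599] [-0.     0.001  0.002]
```

View pics/w21.png

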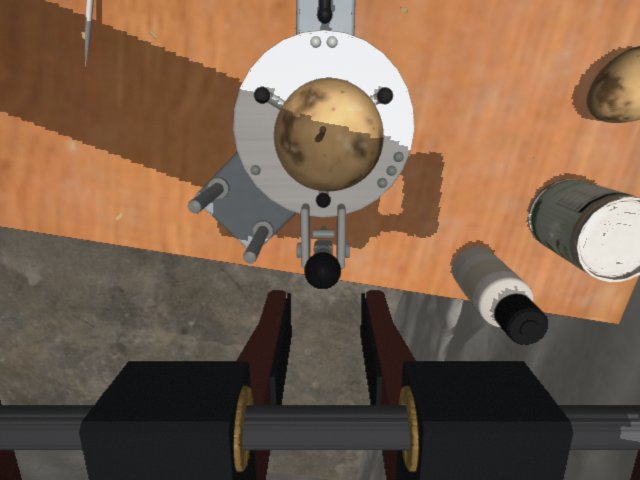

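Request:
jog_arm([
  {"dx": -0.035,"dy": -0.01,"dz": 0.1,"rx": 0,"ry": 0,"rz": 0},
  {"dx": -0.035,"dy": -0.01,"dz": 0.3,"rx": 0,"ry": 0,"rz": 0},
  {"dx": -0.035,"dy": -0.01,"dz": 0.5,"rx": 0,"ry": 0,"rz": 0},
  {"dx": -0.035,"dy": -0.01,"dz": 0.6,"rx": 0,"ry": 0,"rz": 0},
  {"dx": -0.035,"dy": -0.01,"dz": 0.6,"rx": 0,"ry": 0,"rz": 0},
])

```text
time_s: 29.9
position: [0.614, -0.0341, 0.1155]
tool_rot: [0.642, 0.767, -0.001, -0.002]
wrist_force: [0.6, 1.6, -1.0]
grip_width: 0.41
```

Request:
jog_arm([
  {"dx": 0,"dy": 0,"dz": 0,"rx": 0,"ry": 0,"rz": 0},
  {"dx": 0,"dy": 0,"dz": 0,"rx": 0,"ry": 0,"rz": 0},
  {"dx": 0,"dy": 0,"dz": 0,"rx": 0,"ry": 0,"rz": 0},
], gripper=183)

```text
time_s: 30.2
position: [0.6163, -0.0357, 0.1189]
tool_rot: [0.643, 0.766, 0.001, 0.001]
wrist_force: [-0.2, 0.2, 0.3]
grip_width: 0.284
```

Run:
```python
from arc import *
arc(np.arange(287,348,7.5),.0735)
d=imaging.read_camera("wrist"); cv2.imwrite("pics/w22.png",d["color"])
```

```text
30.2 [-0.355  0.548  0.425  1.825 -0.296  0.829  0.39 ] [ 0.6163 -0.0357  0.1189] yaw 99.98 z [ 1.8e-03  2.0e-04 -1.0e+00] F [-0.23  0.19  0.25] g 0.284
r 0.06925040597433502 phi -79.29246683665254
287.0 [-0.031  0.068  0.008] [ 0.001  0.    -0.078]
294.5 [-0.016  0.146  0.008] [ 0.001  0.    -0.161]
302.0 [0.009 0.222 0.008] [ 0.001  0.    -0.245]
309.5 [0.044 0.294 0.008] [ 0.001  0.    -0.328]
317.0 [0.088 0.361 0.008] [ 0.001  0.    -0.411]
324.5 [0.14  0.422 0.008] [ 0.001  0.001 -0.495]
332.0 [0.2   0.475 0.008] [ 0.001  0.001 -0.578]
339.5 [0.266 0.521 0.008] [ 0.001  0.001 -0.661]
347.0 [0.338 0.557 0.008] [ 0.001  0.001 -0.745]
```

View pics/w22.png

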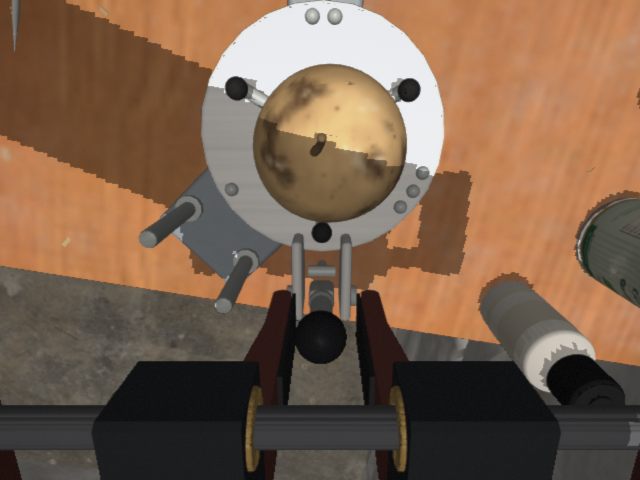

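Request:
jog_arm([
  {"dx": -0.035,"dy": 0,"dz": 0,"rx": 0,"ry": 0,"rz": 0},
  {"dx": -0.031,"dy": 0.068,"dz": 0,"rx": 0,"ry": 0,"rz": -0.078},
  {"dx": -0.016,"dy": 0.146,"dz": 0,"rx": 0,"ry": 0,"rz": -0.161},
  {"dx": 0.009,"dy": 0.222,"dz": 0,"rx": 0,"ry": 0,"rz": -0.245},
  {"dx": 0.044,"dy": 0.294,"dz": 0,"rx": 0,"ry": 0,"rz": -0.328},
  {"dx": 0.088,"dy": 0.361,"dz": 0,"rx": 0,"ry": 0,"rz": -0.411},
  {"dx": 0.14,"dy": 0.422,"dz": 0,"rx": 0,"ry": 0,"rz": -0.495},
  {"dx": 0.2,"dy": 0.475,"dz": 0,"rx": 0,"ry": 0,"rz": -0.578},
  {"dx": 0.266,"dy": 0.521,"dz": 0,"rx": 0,"ry": 0,"rz": -0.661},
  {"dx": 0.266,"dy": 0.521,"dz": 0,"rx": 0,"ry": 0,"rz": -0.661},
])

```text
time_s: 31.25
position: [0.6722, 0.0067, 0.1181]
tool_rot: [0.177, 0.984, 0.0, 0.0]
wrist_force: [0.0, 0.5, -0.2]
grip_width: 0.282
```

Run:
```python
from arc import *
arc(np.r_[np.arange(347,400,7.5),400.3],.0735)
d=imaging.read_camera("wrist"); cv2.imwrite("pics/w23.png",d["color"])
```

```text
31.25 [-0.209  0.598  0.151  1.671 -0.111  0.88   1.202] [0.6722 0.0067 0.1181] yaw 159.57 z [ 9.e-04  4.e-04 -1.e+00] F [ 0.02  0.52 -0.25] g 0.282
r 0.07342979365513476 phi -20.38771366318296
347.0 [0.005 0.079 0.001] [ 0.     0.    -0.083]
354.5 [0.02  0.157 0.001] [ 0.     0.    -0.166]
362.0 [0.046 0.233 0.001] [ 0.     0.001 -0.249]
369.5 [0.081 0.305 0.001] [ 0.     0.001 -0.333]
377.0 [0.126 0.372 0.001] [ 0.     0.001 -0.416]
384.5 [0.178 0.432 0.001] [ 0.     0.001 -0.499]
392.0 [0.238 0.485 0.001] [ 0.     0.001 -0.583]
399.5 [0.305 0.53  0.001] [ 0.     0.001 -0.666]
400.3 [0.312 0.534 0.001] [ 0.     0.001 -0.675]
```

View pics/w23.png

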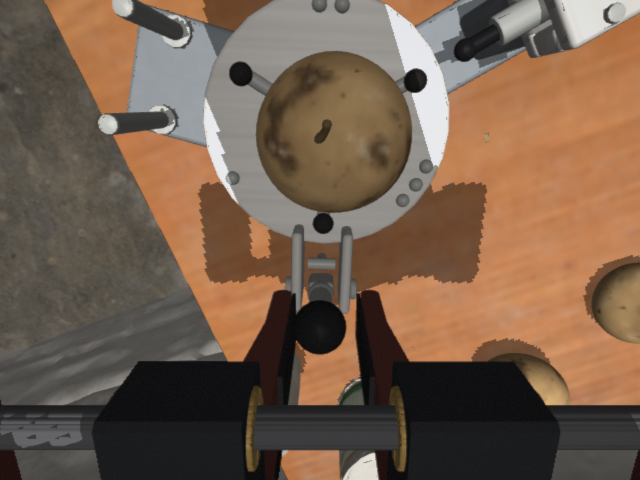

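Request:
jog_arm([
  {"dx": 0.005,"dy": 0.079,"dz": 0,"rx": 0,"ry": 0,"rz": -0.083},
  {"dx": 0.02,"dy": 0.157,"dz": 0,"rx": 0,"ry": 0,"rz": -0.166},
  {"dx": 0.046,"dy": 0.233,"dz": 0,"rx": 0,"ry": 0,"rz": -0.249},
  {"dx": 0.081,"dy": 0.305,"dz": 0,"rx": 0,"ry": 0,"rz": -0.333},
  {"dx": 0.126,"dy": 0.372,"dz": 0,"rx": 0,"ry": 0,"rz": -0.416},
  {"dx": 0.178,"dy": 0.432,"dz": 0,"rx": 0,"ry": 0,"rz": -0.499},
  {"dx": 0.238,"dy": 0.485,"dz": 0,"rx": 0,"ry": 0,"rz": -0.583},
  {"dx": 0.307,"dy": 0.531,"dz": 0,"rx": 0,"ry": 0,"rz": -0.668},
  {"dx": 0.307,"dy": 0.531,"dz": 0,"rx": 0,"ry": 0,"rz": -0.668},
])

```text
time_s: 32.2
position: [0.6589, 0.0794, 0.118]
tool_rot: [-0.338, 0.941, 0.0, -0.0]
wrist_force: [-1.0, -0.1, 0.4]
grip_width: 0.283
```

Run:
```python
from arc import *
d=imaging.read_camera("wrist"); cv2.imwrite("pics/w24.png",d["color"])
```

```text
32.2 [-0.132  0.586 -0.114  1.677  0.081  0.883  1.981] [0.6589 0.0794 0.118 ] yaw -140.47 z [-3.e-04  5.e-04 -1.e+00] F [-0.98 -0.14  0.43] g 0.283
r 0.07284292839773159 phi 40.31499875258183
```

View pics/w24.png

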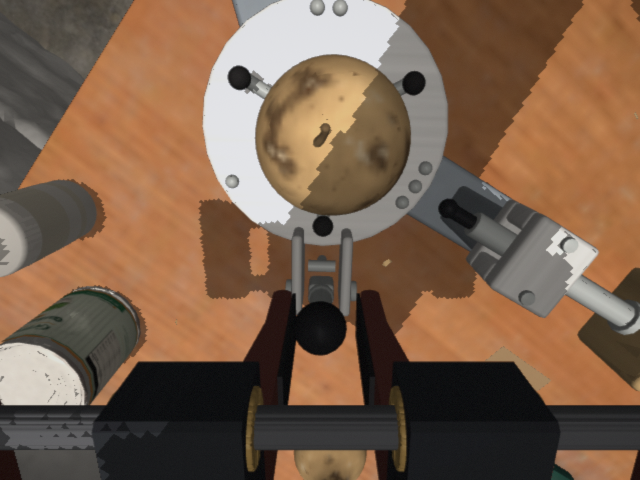

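Run:
```python
from ang import *
d=imaging.read_camera("wrist")
studs(d,T,[(232,181),(317,7),(340,8),(425,168),(415,187),(402,202)])
p=plane(d,(320,328),.119,T)[:2]-ax;print("ball",np.linalg.norm(p),np.degrees(np.arctan2(p[1],p[0])))
p=plane(d,(447,208),.092,T)[:2]-ax;print("nib",np.linalg.norm(p),np.degrees(np.arctan2(p[1],p[0])))
```

```text
32.25 [-0.132  0.586 -0.113  1.677  0.08   0.883  1.979] [0.6592 0.0788 0.1179] yaw -140.7 z [-4.e-04  3.e-04 -1.e+00] F [ 0.13 -1.03  0.14] g 0.283
r 0.07263692532453221 phi 39.84351666903205
stud (232, 181) 0.0494 -22.6
stud (317, 7) 0.0493 -136.35
stud (340, 8) 0.0492 -147.47
stud (425, 168) 0.0489 108.74
stud (415, 187) 0.0491 97.35
stud (402, 202) 0.049 86.67
ball 0.06953328291112147 37.521358949750216
nib 0.057578969700987 98.42844340512968
```

Request:
jog_arm([
  {"dx": 0,"dy": -0.01,"dz": -0.15,"rx": 0,"ry": 0,"rz": 0},
  {"dx": 0,"dy": -0.01,"dz": -0.35,"rx": 0,"ry": 0,"rz": 0},
  {"dx": 0,"dy": -0.01,"dz": -0.6,"rx": 0,"ry": 0,"rz": 0},
  {"dx": 0,"dy": -0.01,"dz": -0.6,"rx": 0,"ry": 0,"rz": 0},
])

```text
time_s: 32.7
position: [0.6629, 0.0778, 0.1943]
tool_rot: [-0.336, 0.942, -0.001, 0.004]
wrist_force: [0.1, 0.3, -0.3]
grip_width: 0.284
```

Run:
```python
from pad import *
P(.12,.19);P(.196,.19)
d=imaging.read_camera("wrist"); cv2.imwrite("pics/w25.png",d["color"])
```

```text
32.7 [-0.128  0.505 -0.115  1.618  0.066  1.015  1.993] [0.6629 0.0778 0.1943] yaw -140.72 z [ 0.0071  0.0012 -1.    ] F [ 0.14  0.35 -0.31] g 0.284
along 0.0362 lat -0.0655 Falong 0.33
0.12 0.19 98.5 [0.112 0.879 0.032] [0.003 0.005 1.342]
0.196 0.19 98.5 [-0.212  1.424  0.033] [0.003 0.005 1.342]
```

View pics/w25.png

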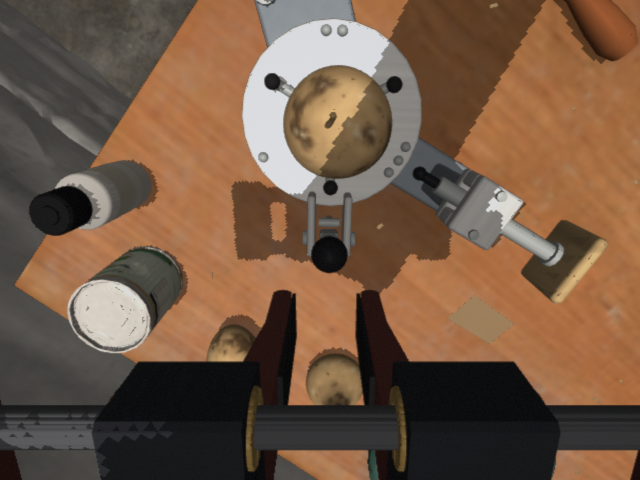

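Request:
jog_arm([
  {"dx": 0.02,"dy": 0.1,"dz": 0.03,"rx": 0,"ry": 0,"rz": 0.09},
  {"dx": 0.04,"dy": 0.25,"dz": 0.03,"rx": 0,"ry": 0,"rz": 0.18},
  {"dx": 0.06,"dy": 0.4,"dz": 0.03,"rx": 0,"ry": 0,"rz": 0.27},
  {"dx": 0.08,"dy": 0.55,"dz": 0.03,"rx": 0,"ry": 0,"rz": 0.36},
  {"dx": 0.1,"dy": 0.7,"dz": 0.03,"rx": 0,"ry": 0,"rz": 0.45},
  {"dx": 0.1,"dy": 0.85,"dz": 0.03,"rx": 0,"ry": 0,"rz": 0.54},
  {"dx": 0.05,"dy": 0.95,"dz": 0.03,"rx": 0,"ry": 0,"rz": 0.63},
  {"dx": 0,"dy": 1,"dz": 0.03,"rx": 0,"ry": 0,"rz": 0.72},
  {"dx": -0.05,"dy": 1,"dz": 0.03,"rx": 0,"ry": 0,"rz": 0.81},
  {"dx": -0.1,"dy": 1,"dz": 0.03,"rx": 0,"ry": 0,"rz": 0.9},
  {"dx": -0.1,"dy": 1,"dz": 0.03,"rx": 0,"ry": 0,"rz": 0.98},
], gripper=255)

```text
time_s: 33.85
position: [0.5928, 0.1783, 0.1849]
tool_rot: [0.415, 0.91, -0.001, -0.001]
wrist_force: [0.9, -0.3, -0.3]
grip_width: 0.007
```

Run:
```python
from pad import *
P(.196,.19)
```

```text
33.85 [-0.539  0.444  0.194  1.758 -0.102  0.951  0.41 ] [0.5928 0.1783 0.1849] yaw 130.91 z [-1.5e-03 -7.0e-04 -1.0e+00] F [ 0.95 -0.32 -0.31] g 0.007
along 0.146 lat -0.0111 Falong -0.46
0.196 0.19 98.5 [ 0.401  0.145 -0.042] [-0.001  0.     0.36 ]
```

Request:
jog_arm([
  {"dx": 0.2,"dy": 0.07,"dz": 0,"rx": 0,"ry": 0,"rz": 0.09},
  {"dx": 0.4,"dy": 0.145,"dz": 0,"rx": 0,"ry": 0,"rz": 0.18},
  {"dx": 0.4,"dy": 0.145,"dz": 0,"rx": 0,"ry": 0,"rz": 0.27},
  {"dx": 0.4,"dy": 0.145,"dz": 0,"rx": 0,"ry": 0,"rz": 0.36},
  {"dx": 0.4,"dy": 0.145,"dz": 0,"rx": 0,"ry": 0,"rz": 0.36},
])

```text
time_s: 34.35
position: [0.5737, 0.2254, 0.1851]
tool_rot: [0.651, 0.759, -0.001, -0.0]
wrist_force: [-0.4, -0.5, 0.1]
grip_width: 0.009
```

Run:
```python
from pad import *
P(.192,.097)
```

```text
34.35 [-0.71   0.449  0.312  1.77  -0.164  0.95  -0.178] [0.5737 0.2254 0.1851] yaw 98.79 z [-0.0014 -0.0015 -1.    ] F [-0.41 -0.51  0.06] g 0.009
along 0.1954 lat 0.0008 Falong -0.44
0.192 0.097 98.5 [-0.027  0.008  0.734] [-0.001  0.001  0.003]
```

Request:
jog_arm([
  {"dx": 0,"dy": 0.008,"dz": 0.25,"rx": 0,"ry": 0,"rz": 0.003},
  {"dx": 0,"dy": 0.008,"dz": 0.5,"rx": 0,"ry": 0,"rz": 0.003},
  {"dx": 0,"dy": 0.008,"dz": 0.734,"rx": 0,"ry": 0,"rz": 0.003},
  {"dx": 0,"dy": 0.008,"dz": 0.734,"rx": 0,"ry": 0,"rz": 0.003},
  {"dx": 0,"dy": 0.008,"dz": 0.734,"rx": 0,"ry": 0,"rz": 0.003},
])

```text
time_s: 34.85
position: [0.5752, 0.2253, 0.098]
tool_rot: [0.651, 0.759, -0.001, -0.0]
wrist_force: [1.4, -0.0, 1.2]
grip_width: 0.002
```

Run:
```python
from f import *
favg(2); T=pose(); P(.160,.097)
```

```text
34.85 [-0.68   0.559  0.278  1.826 -0.206  0.786 -0.143] [0.5752 0.2253 0.098 ] yaw 98.75 z [-1.1e-03 -9.0e-04 -1.0e+00] F [ 1.36 -0.    1.16] g 0.002
along 0.195 lat -0.0006 Falong -0.2
F -0.11 0.57 along 0.19543 9e-05
0.16 0.097 98.5 [-0.292 -0.007  0.009] [-0.001  0.     0.003]
```

Request:
jog_arm([
  {"dx": -0.08,"dy": 0,"dz": 0,"rx": 0,"ry": 0,"rz": 0},
  {"dx": -0.15,"dy": 0,"dz": 0,"rx": 0,"ry": 0,"rz": 0},
  {"dx": -0.2,"dy": 0,"dz": 0,"rx": 0,"ry": 0,"rz": 0},
  {"dx": -0.24,"dy": 0,"dz": 0,"rx": 0,"ry": 0,"rz": 0},
  {"dx": -0.26,"dy": 0,"dz": 0,"rx": 0,"ry": 0,"rz": 0},
  {"dx": -0.26,"dy": 0,"dz": 0,"rx": 0,"ry": 0,"rz": 0},
])

```text
time_s: 35.55
position: [0.5803, 0.1949, 0.0984]
tool_rot: [0.651, 0.759, 0.0, 0.0]
wrist_force: [0.5, 1.5, 0.9]
grip_width: 0.008
```

```bash
python3 -c "
from f import *
favg(3)"
```

```text
35.55 [-0.633  0.55   0.279  1.841 -0.206  0.778 -0.094] [0.5803 0.1949 0.0984] yaw 98.7 z [ 4.e-04  3.e-04 -1.e+00] F [0.5  1.51 0.94] g 0.008
along 0.1642 lat -0.0011 Falong 1.42
F 1.62 0.14 along 0.16472 0.00012
```

Request:
jog_arm([
  {"dx": -0.016,"dy": 0,"dz": 0,"rx": 0,"ry": 0,"rz": 0},
])

```text
time_s: 35.8
position: [0.5802, 0.194, 0.0981]
tool_rot: [0.651, 0.759, 0.0, -0.0]
wrist_force: [0.3, 1.9, 0.4]
grip_width: 0.008
```

```bash
python3 -c "
from f import *
favg(3)"
```

```text
35.8 [-0.631  0.55   0.278  1.842 -0.207  0.778 -0.091] [0.5802 0.194  0.0981] yaw 98.78 z [-0.e+00  5.e-04 -1.e+00] F [0.3  1.89 0.4 ] g 0.008
along 0.1633 lat -0.0009 Falong 1.82
F 1.59 0.13 along 0.16257 2e-05
```

Request:
jog_arm([
  {"dx": -0.016,"dy": 0,"dz": 0,"rx": 0,"ry": 0,"rz": 0},
])

```text
time_s: 36.05
position: [0.5805, 0.1917, 0.0981]
tool_rot: [0.651, 0.759, 0.0, -0.0]
wrist_force: [1.3, 2.4, 0.7]
grip_width: 0.003
```

```bash
python3 -c "
from f import *
favg(3)"
```

```text
36.05 [-0.628  0.55   0.278  1.843 -0.207  0.777 -0.088] [0.5805 0.1917 0.0981] yaw 98.75 z [-1.e-04  3.e-04 -1.e+00] F [1.34 2.38 0.67] g 0.003
along 0.161 lat -0.0009 Falong 2.16
F 1.44 0.18 along 0.16036 3e-05
```

Request:
jog_arm([
  {"dx": -0.016,"dy": 0,"dz": 0,"rx": 0,"ry": 0,"rz": 0},
])

```text
time_s: 36.3
position: [0.5809, 0.1897, 0.0982]
tool_rot: [0.651, 0.759, 0.0, -0.0]
wrist_force: [0.4, 2.4, -0.4]
grip_width: 0.003
```

```bash
python3 -c "
from f import *
favg(3)"
```

```text
36.3 [-0.625  0.549  0.279  1.844 -0.207  0.777 -0.085] [0.5809 0.1897 0.0982] yaw 98.74 z [ 1.e-04  3.e-04 -1.e+00] F [ 0.36  2.42 -0.45] g 0.003
along 0.159 lat -0.001 Falong 2.34
F 2.16 0.62 along 0.15839 6e-05
```

Request:
jog_arm([
  {"dx": -0.016,"dy": 0,"dz": 0,"rx": 0,"ry": 0,"rz": 0},
])

```text
time_s: 36.55
position: [0.5811, 0.1878, 0.0981]
tool_rot: [0.651, 0.759, 0.0, -0.0]
wrist_force: [1.6, 3.0, 0.1]
grip_width: 0.002
```

```bash
python3 -c "
from f import *
favg(3)"
```

```text
36.55 [-0.622  0.549  0.279  1.845 -0.207  0.776 -0.082] [0.5811 0.1878 0.0981] yaw 98.74 z [-0.e+00  2.e-04 -1.e+00] F [1.61 2.96 0.1 ] g 0.002
along 0.1571 lat -0.0009 Falong 2.69
F 2.58 0.23 along 0.15647 2e-05
```

Request:
jog_arm([
  {"dx": -0.016,"dy": 0,"dz": 0,"rx": 0,"ry": 0,"rz": 0},
])

```text
time_s: 36.8
position: [0.5814, 0.1859, 0.0981]
tool_rot: [0.651, 0.759, 0.0, -0.0]
wrist_force: [0.6, 2.2, -1.2]
grip_width: 0.007
```

```bash
python3 -c "
from f import *
favg(3)"
```

```text
36.8 [-0.619  0.548  0.279  1.845 -0.207  0.776 -0.079] [0.5814 0.1859 0.0981] yaw 98.74 z [-1.e-04  3.e-04 -1.e+00] F [ 0.58  2.2  -1.24] g 0.007
along 0.1552 lat -0.0009 Falong 2.09
F 1.41 0.72 along 0.15458 4e-05
```

Request:
jog_arm([
  {"dx": -0.016,"dy": 0,"dz": 0,"rx": 0,"ry": 0,"rz": 0},
])

```text
time_s: 37.05
position: [0.5816, 0.184, 0.0981]
tool_rot: [0.651, 0.759, 0.0, -0.0]
wrist_force: [1.1, 2.8, -0.3]
grip_width: 0.009
```

```bash
python3 -c "
from f import *
favg(3)"
```

```text
37.05 [-0.616  0.548  0.279  1.846 -0.207  0.776 -0.076] [0.5816 0.184  0.0981] yaw 98.74 z [-1.e-04  3.e-04 -1.e+00] F [ 1.13  2.76 -0.3 ] g 0.009
along 0.1532 lat -0.0009 Falong 2.57
F 2.38 0.05 along 0.15273 6e-05
```

Request:
jog_arm([
  {"dx": -0.016,"dy": 0,"dz": 0,"rx": 0,"ry": 0,"rz": 0},
])

```text
time_s: 37.3
position: [0.5819, 0.1823, 0.0981]
tool_rot: [0.651, 0.759, 0.0, -0.0]
wrist_force: [0.7, 3.4, -1.0]
grip_width: 0.0
```

```bash
python3 -c "
from f import *
favg(3)"
```

```text
37.3 [-0.613  0.547  0.279  1.847 -0.207  0.776 -0.072] [0.5819 0.1823 0.0981] yaw 98.75 z [-1.e-04  4.e-04 -1.e+00] F [ 0.71  3.36 -1.05] g 0.0
along 0.1515 lat -0.0009 Falong 3.22
F 3.08 0.55 along 0.15111 7e-05
```

Request:
jog_arm([
  {"dx": -0.014,"dy": 0,"dz": 0,"rx": 0,"ry": 0,"rz": 0},
])

```text
time_s: 37.55
position: [0.5822, 0.1808, 0.0982]
tool_rot: [0.651, 0.759, 0.0, -0.0]
wrist_force: [0.2, 4.5, -1.2]
grip_width: 0.006
```

```bash
python3 -c "
from f import *
favg(3)"
```

```text
37.55 [-0.611  0.547  0.279  1.847 -0.207  0.775 -0.07 ] [0.5822 0.1808 0.0982] yaw 98.76 z [-1.e-04  6.e-04 -1.e+00] F [ 0.2   4.49 -1.19] g 0.006
along 0.15 lat -0.0009 Falong 4.41
F 4.12 0.33 along 0.14961 4e-05
```

Request:
jog_arm([
  {"dx": -0.018,"dy": 0,"dz": 0,"rx": 0,"ry": 0,"rz": 0},
  {"dx": -0.018,"dy": 0,"dz": 0,"rx": 0,"ry": 0,"rz": 0},
])

```text
time_s: 37.9
position: [0.5825, 0.1785, 0.0982]
tool_rot: [0.651, 0.759, 0.0, -0.0]
wrist_force: [0.5, 5.5, -0.5]
grip_width: 0.004
```

```bash
python3 -c "
from f import *
favg(6)"
```

```text
37.9 [-0.608  0.547  0.279  1.848 -0.207  0.775 -0.066] [0.5825 0.1785 0.0982] yaw 98.73 z [-1.e-04  8.e-04 -1.e+00] F [ 0.5   5.5  -0.48] g 0.004
along 0.1477 lat -0.001 Falong 5.37
F 5.25 0.41 along 0.14794 4e-05
```

Request:
jog_arm([
  {"dx": 0.1,"dy": 0,"dz": 0,"rx": 0,"ry": 0,"rz": 0},
  {"dx": 0.25,"dy": 0,"dz": 0,"rx": 0,"ry": 0,"rz": 0},
  {"dx": 0.4,"dy": 0,"dz": 0,"rx": 0,"ry": 0,"rz": 0},
  {"dx": 0.42,"dy": 0,"dz": -0.2,"rx": 0,"ry": 0,"rz": 0},
  {"dx": 0.42,"dy": 0,"dz": -0.5,"rx": 0,"ry": 0,"rz": 0},
  {"dx": 0.42,"dy": 0,"dz": -0.8,"rx": 0,"ry": 0,"rz": 0},
  {"dx": 0.42,"dy": -0.3,"dz": -0.8,"rx": 0,"ry": 0,"rz": 0},
  {"dx": 0.42,"dy": -0.6,"dz": -0.8,"rx": 0,"ry": 0,"rz": 0},
  {"dx": 0.42,"dy": -0.6,"dz": -0.8,"rx": 0,"ry": 0,"rz": 0},
])

```text
time_s: 39.1
position: [0.4992, 0.217, 0.1938]
tool_rot: [0.65, 0.76, -0.002, -0.001]
wrist_force: [0.4, 0.1, -0.7]
grip_width: 0.005
```

Run:
```python
from st import *
for n in ("top","scene"):
    c=imaging.read_camera(n)["color"]; a=c[210:310,310:450] if n=="top" else c[220:370,290:460]
    cv2.imwrite(f"pics/end_{n}.png",cv2.resize(a,None,fx=4.5,fy=4.5,interpolation=cv2.INTER_CUBIC))
    cv2.imwrite(f"pics/endfull_{n}.png",c)
```

```text
39.1 [-0.781  0.323  0.316  1.931 -0.127  0.91  -0.248] [0.4992 0.217  0.1938] yaw 98.86 z [-4.1e-03 -9.0e-04 -1.0e+00] F [ 0.4   0.1  -0.66] g 0.005
```

View pics/end_top.png

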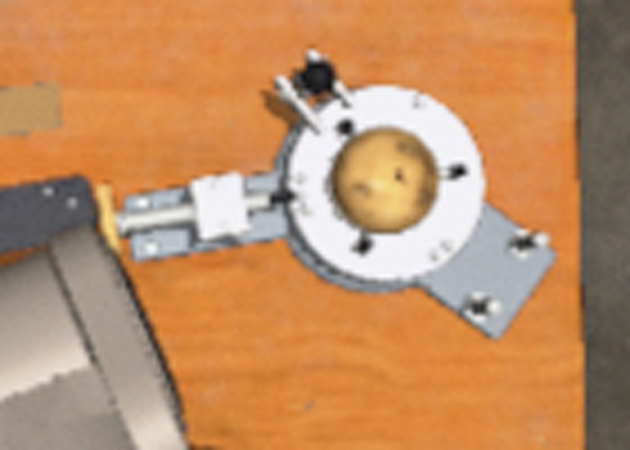

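View pics/end_scene.png

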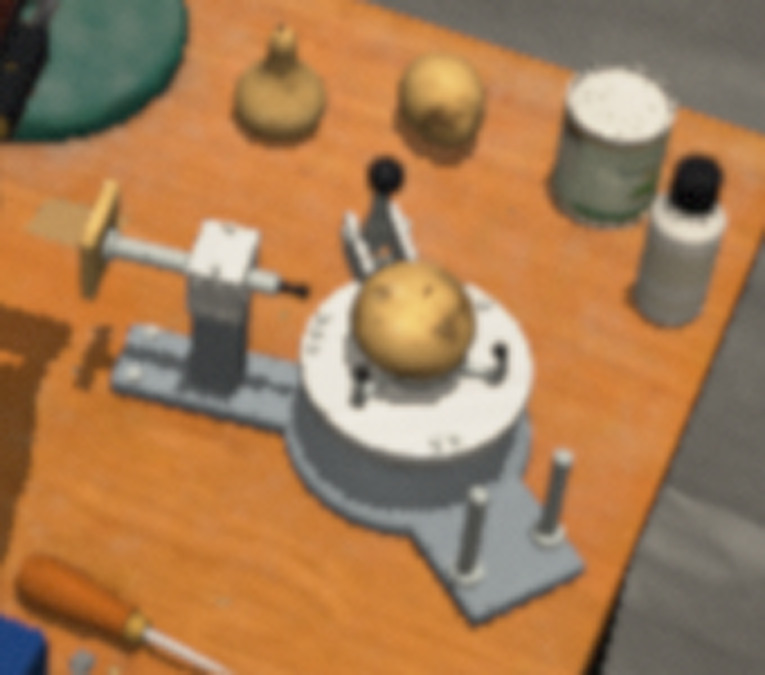

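View pics/endfull_top.png

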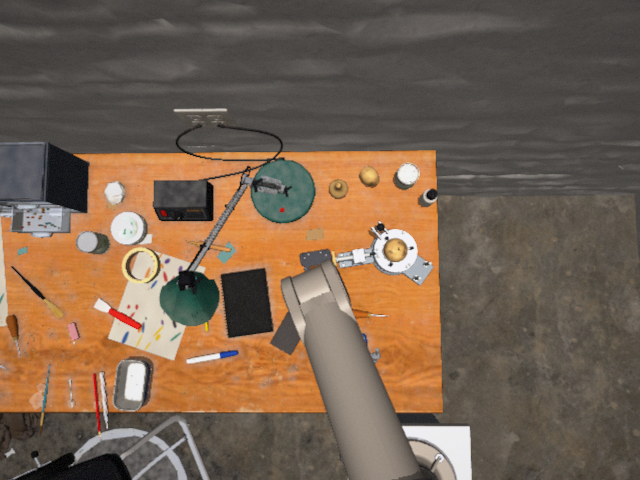

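The top view shows the paddle back at rest and the three studs by the nib. The scene view shows the handle upright and the bystanders where they were. I'm handing in.

```bash
python3 -c "
from plant import r
print(r.hand_in())"
```

```text
the job is handed in; nothing more can be done
None
```

The job is done and handed in, at about 39 s of the 72 s allowed. I raised the handle until it latched, then turned the one-, two- and three-stud sides to the nib in that order and pressed each one. The paddle was let go fully after each press.

- **Handle:** the ball slipped out of my grip at about 0.7 rad on the first lift, so I finished by pushing it up from outside with closed fingers. It read about 1.62 rad, past the catch. In the last pictures it still looks upright.
- **Facing:** from the stud and nib positions in the wrist camera, the sides met the nib about 2° (one stud), 0.5° (two) and 1° (three) off square. The allowed error is 8°.
- **Pressing:** I estimate about 3 N at the nib each time, held for about half a second to 0.7 s. This comes from the force at the wrist (5.3 to 5.4 N on average) less the plunger spring. The readings have about 0.4 N of noise, so it is an estimate, not a direct measurement.
- **Last look:** the final pictures show the three-stud side at the nib, the nib clear and the paddle at rest. The arm is away from the stand and the bystanders in view look unmoved; the sander and eraser are partly or wholly hidden by the arm. No check disagreed.

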